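Post a coupling through the clean cabinet's pass chamber

ROBOT

A 7-joint arm with a two-finger parallel gripper is mounted at the origin on a cart in front of the work surface, level with it; the furniture and walls round the work are solid. World frame = base frame: x ahead of the robot, y to its left, z up, the work surface at z = 0. Lengths are in m, angles in degrees, forces in N, time in s.
With the tool pointing down it reaches from about 0.425 to 0.875 m from the base axis. Payload 4.7 kg.
Tool frame: the origin (TCP) lies at the very end of the fingers, on their centre line; the grasp point (between the pads) lies 19 mm behind it; z points along the fingers, y is the direction in which the jaws open and shut (so a half turn about z gives the same grasp; the last joint's range is limited). The gripper opens to 87 mm and grips with 3 to 60 N. Pads are 19 mm wide; open, the fingers measure 117 mm over their backs; the gripper's body (75 mm by 190 mm) begins 51 mm behind the grasp point.
Start: joints at [0.808, 18.392, -4.016, 83.108, 1.295, 78.541, -3.26], TCP at [0.65, -0, 0.223] pointing down, gripper open.
Joint ranges: [-163.93, 163.93], [-17.29, 119.83], [-79.2, 71.16], [3.27, 140.29], [-89.18, 269.18], [5.43, 117.66], [-154.24, 154.24]. Speed limits (degrees/s): [147.25, 147.25, 180, 180, 180, 180, 180].

INTERFACE

Orientations are given as [roll, pitch, yaw] about the fixed x, y, z axes, in that order (R = Rz(yaw) Ry(pitch) Rx(roll)).
In Python, from cell import sensors, imaging, ticket gives the robot as it stands.
- The arm moves only by the tool carry_out, never from a script. Its argument "plan" is a list of rows, each an object of numbers: "fingers": the closure, from -1 (fully open) to 1 (shut); "dx", "dy", "dz": the shift along the tool's x, y, z normalised to -1 to 1, where 1 is 0.03 m; "rx", "ry", "rz": the turn, a rotation vector about the tool's x, y, z normalised to -1 to 1, where 1 is 10 degrees. A call has 1 to 12 rows; each row shifts and turns the commanded pose from where the row before left it, along the tool's axes as they then stand; what a row does not reach is not made up. A row lasts 1/8 s, in which the tool goes at most 62.5 mm and 10.7 degrees, less where a joint would pass 70% of its speed; a pose out of reach is approached as far as the arm can. A call with a number of a shift or a turn outside -1 to 1 is refused whole. A call with a gripper value outside its range is refused whole. The fingers move at their own pace and stop on an object; "force" is the grip in N (left out, the last holds). Time passes only in rows, so rows that do not move let the fingers close. It gives the time, the measured TCP pose, the force and the opening at its end, in the units of the state.
- sensors.get_obs(): the state, without advancing time (a new reading comes with each control period).
- imaging.read_camera(name): name is "scene" or "side" or "wrist"; returns a dict with "color" (480x640x3 uint8, red, green, blue), "mtx" (3x3 intrinsics, pixels), "dist_coeffs" ([k1, k2, p1, p2, k3] as OpenCV has them; the pictures are not rectified), "extrinsics" (4x4, takes a point from world to camera coordinates); the wrist camera has in their place "tool_from_camera" (4x4, takes a point from camera to tool coordinates, whose origin is the TCP and whose axes are the flange's). Camera axes: x right, y down, z forward; pixel columns grow to the right and rows downward; lengths in m; the calibration is good to about 2 mm. A picture is of the moment at which its call begins: read the wrist's pose just before it. There is no depth.
- ticket.sign_off(): hands the job in, once; it reports no verdict.
The state is a dict: "time_s": time; "qpos": joint angles; "joint_velocities": joint speeds; "effort": joint torques, N m; "tool_pos": TCP position; "tool_rot": TCP orientation; "force": force on the tool from outside, world axes, zero at the start; "wrist_torque": the same for the moment, N m; "grip_width": finger opening in m.
Only numpy, scipy, OpenCV 4.12 (cv2) and the standard library are available. Lean on these libraries where they do the work, as an engineer would, in place of code of your own. Each camera call takes 0.05 s, during which the arm holds its last target.

TASK

Post the screw coupling through the pass chamber of the clean cabinet: first press the inner gate's knob firmly down until you feel that the gate is fully shut, and only then swing the clamp aside and open the chamber's lid right up. Lay the coupling flat on the chamber floor without dropping it or upsetting the adapter that already stands in there, then shut the lid again and swing the clamp fully back over it. Leave the gate shut and everything else on the bench where it is.

Things in the scene. Friction and masses are not known exactly. Their poses are not given: they have to be found in the camera images.
- pass_box: the fixed grey sheet-metal clean cabinet and, on its robot side, the pass chamber: a box 162 x 162 mm with 6 mm walls, open on top under the lid. Origin on the bench under the chamber's centre; x points to the gate and into the cabinet, z up; yaw varies. Chamber inside: x -75 to +75 mm, y -75 to +75 mm, floor 20 mm and rim 78 mm above the bench
- chamber_floor (a point): centre of the chamber's floor, 20 mm above the bench; axes as pass_box. Behind it the cabinet's front wall stands at x = 128 mm, 155 mm high; its window slopes up from there to 250 mm high at x = 220 mm; the cabinet reaches from y = -235 to +80 mm
- gate (a joint): the inner door, a steel plate that slides straight up and down in guides at the chamber's rear. 0 m = fully shut (down); grows upward, to 0.055. It stays where it is left; it needs about 4 N to push down and stops hard when shut. It may start a little open
- gate_knob (a point): centre of the top face of the gate's round black knob (24 mm across, 18 mm high on a 10 mm stem); it moves with the gate and is 140 mm above the bench when the gate is shut
- outer_lid (a joint): the outer door, a flat lid 164 x 156 mm hinged at its rear edge. 0 = shut on the rim, grows as the front edge rises, 1.62 rad = wide open against its stop, just past upright; it weighs 0.35 kg, falls shut if let go much below upright and stays by itself from about 1.35 rad on
- lid_hinge (a point): middle of the lid's hinge axis, which runs along the y axis of pass_box; 84 mm above the bench
- lid_bar (a point): middle of the lid's round steel handle bar, 12 mm thick and 90 mm long, parallel to the hinge. With the lid shut it lies 180 mm in front of the hinge axis (18 mm ahead of the lid's front edge), 30 mm above the axis; it moves with the lid
- lid_clamp (a joint): swing clamp on the chamber's left wall: a flat arm on an upright pivot. At 0 it points to -y of pass_box, over the lid's left edge, and holds the lid down; it grows as the arm swings toward the robot (clockwise from above). The lid is free above 1.3 rad; stop at 1.57 rad, arm along the wall. It stays where left; about 2 N at the peg turns it
- clamp_peg (a point): middle, half-way up, of the upright black peg at the end of the clamp's arm, 16 mm thick, from 96 to 151 mm above the bench, 45 mm from the pivot
- clamp_pivot (a point): the clamp's pivot axis (upright), at the height of the underside of its arm, 88 mm above the bench
- coupling_centre (a point): the steel screw coupling to post, lying on its side: 93 mm long along this point's y axis, two hexagons 39 mm wide over their level corners and 34 mm high with a 23 mm waist between, and a plain 24 mm end; 0.3 to 0.5 kg. Site at half height, 17 mm above its support, by the waist, near the balance point; it reaches 41 mm from here to +y, 51 mm to -y
- posted_adapter_centre (a point): a steel threaded adapter, 35 mm across and 44 mm high, that stands upright in the chamber near the gate, to be left standing; the point is at its centre, 22 mm above the floor it stands on, z up
- torch: bystander: a dark torch 107 x 34 x 35 mm lying on the bench; origin under its centre, its length along y
- wood_block: bystander: a wooden packing block 45 x 90 x 32 mm; origin under its centre
- parts_tin: bystander, fixed: an open round tin of small nuts, 86 mm across, 56 mm high; origin under its centre
- pump_flange: bystander, fixed: a pump's end flange, 66 mm across, 36 mm high; origin under its centre
- brush_cup: bystander, fixed: a plastic cup with brushes, 90 mm across, 205 mm high; origin under its centre
- nut_m20: bystander: a large hexagon nut, 35 mm across, 16 mm high; origin under its centre
- adapter_b: bystander: a brass adapter, 31 mm across, 44 mm high; origin under its centre

How it is judged (in metres and radians):
On the way, in this order (a step that is already met when the one before it is completed fails the run):
1. the inner gate's knob is pressed down with the gate fully shut, while the lid is still shut (value of joint gate below 0.002 m and contact force between the fingers and gate above 3 N and value of joint outer_lid below 0.03 rad), for 0.05 s.
2. the clamp is swung aside and the lid opened right up (value of joint lid_clamp above 1.3 rad and value of joint outer_lid above 1.4 rad and value of joint gate below 0.003 m), for 0.2 s.
3. the coupling lies on the chamber floor, let go, with the gate still shut (z of coupling_centre in the frame of chamber_floor between 0.01 and 0.024 m and x of coupling_centre in the frame of chamber_floor between -0.07 and 0.07 m and y of coupling_centre in the frame of chamber_floor between -0.07 and 0.07 m and contact force between the fingers and coupling below 0.1 N and value of joint outer_lid above 1.2 rad), for 0.2 s.
At the end, for the whole second after the job is handed in: Gate shut (within 3 mm), lid shut (within 0.03 rad), clamp back over it (within 0.2 rad of closed); the coupling lies flat and still on the chamber floor, the adapter stands upright beside it, and no loose bystander is more than 30 mm from where it was (value of joint gate below 0.003 m and value of joint outer_lid below 0.03 rad and value of joint lid_clamp below 0.2 rad and z of coupling_centre in the frame of chamber_floor between 0.01 and 0.024 m and x of coupling_centre in the frame of chamber_floor between -0.07 and 0.07 m and y of coupling_centre in the frame of chamber_floor between -0.07 and 0.07 m and angle between posted_adapter_centre's own z axis and vertical below 0.2 rad and linear speed of coupling below 0.02 m/s and distance of each of torch, wood_block, nut_m20, adapter_b from where it was at the start of the episode below 0.03 m); the robot touches nothing.
It fails at once if the lid is open while the inner gate is not shut (value of joint outer_lid above 0.06 rad and value of joint gate above 0.004 m).
It fails at once if the adapter in the chamber is tipped over or shoved more than 25 mm (angle between posted_adapter_centre's own z axis and vertical above 0.5 rad or distance of posted_adapter_centre from where it was at the start of the episode above 0.025 m).
It fails at once if the coupling is dropped or thrown: faster than 0.7 m/s out of the fingers (contact force between the fingers and coupling below 0.1 N and linear speed of coupling above 0.7 m/s).
It fails at once if a bystander is knocked more than 60 mm away or over (distance of any of torch, wood_block, nut_m20, adapter_b from where it was at the start of the episode above 0.06 m or angle between adapter_b's own z axis and vertical above 0.6 rad).
It also fails if it takes over 72 s, if anything falls off the work surface, if the arm or the gripper's body presses on something with over 40 N, if the wrist force passes 120 N, or if a joint passes its speed limit or range.

## Working session

There is one attempt and no reset: what is moved stays moved. The work goes in short steps, Python scripts to look and compute and a tool call to move; the robot and the scene stay as the last step left them, time stands still between calls to the robot, and variables do not carry over. Pictures are saved under pics/ and viewed, and the job is handed in when it is done.

Besides the shell and the picture viewer there is one more tool, called after "Request:" by a JSON object that holds its "name" and its "arguments", one argument or row to a line. carry_out: Moves the arm, as the interface text tells. Scaled input: -1 to 1 covers 0.03 m each way for a shift and 10 degrees each way for a turn. Its arguments: {"type":"object","properties":{"plan":{"type":"array"},"force":{"type":"number"}},"required":["plan"]}

```bash
ls; mkdir -p pics
cat > h.py <<'E'
import numpy as np,cv2,json
from cell import sensors,imaging,ticket
from scipy.spatial.transform import Rotation as R
def grab(n,f):
    c=imaging.read_camera(n); cv2.imwrite(f,c["color"][:,:,::-1])
    return c
E
python3 - <<'E'
from h import *
import pickle
o=sensors.get_obs(); print(o)
d={}
for n in ["scene","side","wrist"]:
    o=sensors.get_obs(); c=grab(n,f"pics/{n}0.png"); c['obs']=o; d[n]=c
    print(n,c['mtx'].tolist(),c['dist_coeffs'],{k:np.round(v,3).tolist() for k,v in c.items() if k in('extrinsics','tool_from_camera')})
pickle.dump(d,open('d0.pkl','wb'))
E
```

```text
pics
{'time_s': 0.0, 'qpos': array([ 0.80707215, 18.43794341, -4.01700177, 83.17517057,  1.29566824,
       78.54344486, -3.26084757]), 'joint_velocities': array([-0.00480294, -0.03282478,  0.12384151,  0.00685294,  0.10484982,
       -0.06931385, -0.03028661]), 'effort': array([-2.58547143e-04, -4.91284704e+01, -4.03903294e-01, -3.12526345e+01,
       -6.40594075e-02,  4.37659642e-02,  1.61017233e-04]), 'tool_pos': array([ 6.49426530e-01, -3.13177428e-05,  2.21472052e-01]), 'tool_rot': array([-1.79888733e+02,  6.13453364e-03,  9.00033704e+01]), 'force': array([-0.63602752, -0.29369667,  0.81904564]), 'wrist_torque': array([0.03371124, 0.0057826 , 0.00060172]), 'grip_width': 0.08674143240803439}
scene [[622.4162743095834, 0.0, 323.456997602783], [0.0, 622.4162743095834, 242.99718826606002], [0.0, 0.0, 1.0]] [-0.12509818  0.          0.          0.          0.        ] {'extrinsics': [[-0.907, -0.42, 0.01, 0.56], [-0.199, 0.41, -0.89, 0.125], [0.37, -0.81, -0.456, 1.228], [0.0, 0.0, 0.0, 1.0]]}
side [[589.2480391893331, 0.0, 317.7256543981346], [0.0, 589.2480391893331, 235.82915494100197], [0.0, 0.0, 1.0]] [-0.10648693  0.          0.          0.          0.        ] {'extrinsics': [[-0.509, -0.86, 0.013, 0.385], [-0.508, 0.288, -0.812, 0.307], [0.695, -0.42, -0.584, 0.99], [0.0, 0.0, 0.0, 1.0]]}
wrist [[347.36093837782306, 0.0, 317.92436031521345], [0.0, 347.36093837782306, 241.15843879303827], [0.0, 0.0, 1.0]] [-0.03721151  0.          0.          0.          0.        ] {'tool_from_camera': [[0.001, -0.958, -0.287, 0.078], [1.0, 0.001, 0.001, -0.0], [-0.001, -0.287, 0.958, -0.163], [0.0, 0.0, 0.0, 1.0]]}
```

View pics/scene0.png

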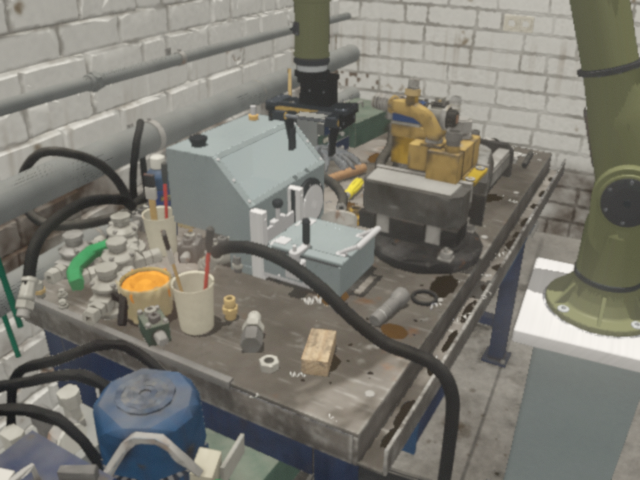

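View pics/side0.png

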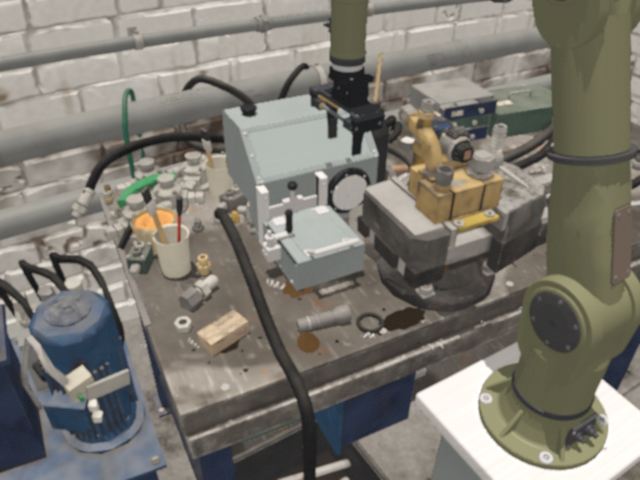

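View pics/wrist0.png

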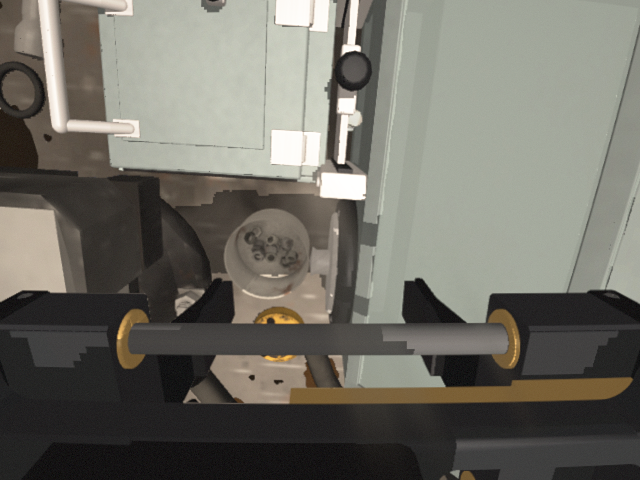

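The wrist view shows the lid at the upper left with its handle bar at u≈50, the black gate knob at (353,70) and the cabinet on the right. In the scene and side views the chamber is in the middle, with the coupling at (253,330) and (200,290). A hose crosses in front. Next I'll zoom in for pixel positions.

Run:
```python
import cv2
a=cv2.imread('pics/scene0.png'); b=cv2.imread('pics/side0.png')
cv2.imwrite('pics/scz.png',cv2.resize(a[170:390,200:470],None,fx=2.9,fy=2.7,interpolation=cv2.INTER_CUBIC)[:600,:800])
cv2.imwrite('pics/sdz.png',cv2.resize(b[160:360,160:420],None,fx=3,fy=3,interpolation=cv2.INTER_CUBIC))
```

```text
(no output)
```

View pics/scz.png

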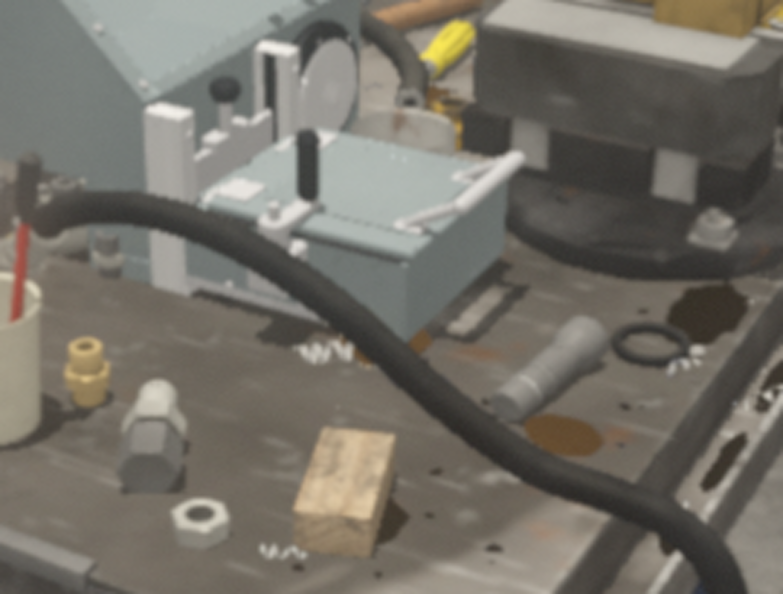

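View pics/sdz.png

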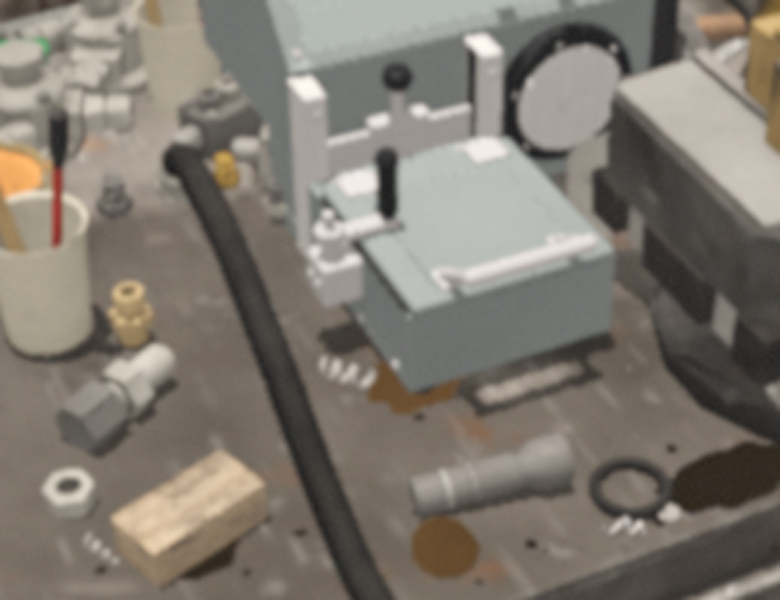

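```bash
cat >> h.py <<'E'
def ray(c,uv,obs=None):
    p=cv2.undistortPoints(np.array([[uv]],float),c['mtx'],c['dist_coeffs'])[0,0]
    d=np.array([p[0],p[1],1.])
    if 'extrinsics' in c:
        E=c['extrinsics']; r=E[:3,:3].T; return -r@E[:3,3], r@d/np.linalg.norm(d)
    obs=obs or c['obs']; T=c['tool_from_camera']; r=R.from_euler('xyz',obs['tool_rot'],degrees=True).as_matrix()
    return np.array(obs['tool_pos'])+r@T[:3,3], r@T[:3,:3]@d/np.linalg.norm(d)
def onz(rr,z):
    o,d=rr; return o+d*(z-o[2])/d[2]
def tri(rs):
    A=0;b=0
    for o,d in rs:
        P=np.eye(3)-np.outer(d,d); A=A+P; b=b+P@o
    x=np.linalg.solve(A,b); return x,[float(np.linalg.norm((np.eye(3)-np.outer(d,d))@(x-o))) for o,d in rs]
def proj(c,X,obs=None):
    if 'extrinsics' in c: E=c['extrinsics']; r=E[:3,:3];t=E[:3,3]
    else:
        obs=obs or c['obs']; T=c['tool_from_camera']; rt=R.from_euler('xyz',obs['tool_rot'],degrees=True).as_matrix()
        M=np.eye(4); M[:3,:3]=rt; M[:3,3]=obs['tool_pos']; E=np.linalg.inv(M@T); r=E[:3,:3];t=E[:3,3]
    return cv2.projectPoints(np.atleast_2d(np.array(X,float)),cv2.Rodrigues(r)[0],t,c['mtx'],c['dist_coeffs'])[0][:,0]
E
python3 - <<'E'
import pickle
import sys; sys.argv=['x']
from h import *
np.set_printoptions(precision=4,suppress=True)
d=pickle.load(open('d0.pkl','rb'))
sc=lambda x,y:(200+x/2.9,170+y/2.7)
sd=lambda x,y:(160+x/3,160+y/3)
S,D,W=d['scene'],d['side'],d['wrist']
for n,a,b in [('pegtop',(308,133),(386,153)),('pegbot',(308,195),(388,213)),('knob',(225,85),(397,72)),('barR',(518,158),(590,240)),('barL',(402,224),(437,277)),('hexend',(152,465),(85,415)),('plain',(158,388),(165,360)),('hose0',(45,212),(180,160))]:
    print(n,*tri([ray(S,sc(*a)),ray(D,sd(*b))]))
print('wrist knob z.14',onz(ray(W,(353,70)),.14), 'bar end z.114', onz(ray(W,(60,128)),.114),onz(ray(W,(46,0)),.114))
print('coupl',onz(ray(S,sc(155,430)),.017),onz(ray(D,sd(120,388)),.017))
hs=[(45,212),(120,205),(200,228),(280,275),(350,325),(420,385),(480,437),(560,475),(640,497),(700,535)]
hd=[(180,160),(215,210),(240,270),(262,325),(285,390),(310,460),(340,530),(372,598)]
hd=np.array([sd(*p) for p in hd]); 
hd=np.vstack([hd,[(308,430),(312,478)]])
fine=np.vstack([np.linspace(hd[i],hd[i+1],40) for i in range(len(hd)-1)])
for p in hs:
    r=ray(S,sc(*p)); best=min(((tri([r,ray(D,q)])) for q in fine),key=lambda t:t[1][0]); print(p,best)
for nm,p in [('torch a',(510,400)),('torch b',(585,335)),('block',(345,490)),('nut',(200,515)),('brass',(88,385)),('boxcorner front-left bottom',(405,335))]:
    print(nm,onz(ray(S,sc(*p)),0.015))
print(onz(ray(S,sc(405,337)),0),onz(ray(D,sd(415,390)),0))
E
```

```text
pegtop [0.5721 0.1812 0.1483] [0.0002425543612588953, 0.00024255436125900846]
pegbot [0.5727 0.1802 0.0968] [0.00036663668572436655, 0.00036663668572430605]
knob [0.6706 0.1189 0.144 ] [8.922405859791229e-05, 8.922405859789868e-05]
barR [0.4535 0.0883 0.114 ] [0.0008881833643320236, 0.0008881833643320145]
barL [0.5006 0.1813 0.0888] [0.0011757421759401548, 0.0011757421759401193]
hexend [0.5605 0.422  0.017 ] [0.0028375205072511014, 0.00283752050725109]
plain [0.5964 0.3488 0.0165] [0.00281636416253784, 0.002816364162537894]
hose0 [0.7247 0.2766 0.0898] [0.00357061952740366, 0.0035706195274038547]
wrist knob z.14 [0.6718 0.1204 0.14  ] bar end z.114 [0.4537 0.0866 0.114 ] [0.4592 0.1728 0.114 ]
coupl [0.5755 0.3905 0.017 ] [0.5791 0.3894 0.017 ]
(45, 212) (array([0.7247, 0.2766, 0.0898]), [0.00357061952740366, 0.0035706195274038547])
(120, 205) (array([0.6507, 0.2985, 0.1265]), [0.00019091361707527894, 0.0001909136170752382])
(200, 228) (array([0.5893, 0.3017, 0.1237]), [0.00024803081724776116, 0.00024803081724780106])
(280, 275) (array([0.5289, 0.3089, 0.106 ]), [0.00011775074402585547, 0.00011775074402580577])
(350, 325) (array([0.4778, 0.3148, 0.0837]), [0.00019938963771611517, 0.00019938963771615106])
(420, 385) (array([0.4278, 0.3195, 0.053 ]), [0.000181604706803082, 0.00018160470680313588])
(480, 437) (array([0.3868, 0.3203, 0.0245]), [6.284848411275353e-05, 6.284848411294539e-05])
(560, 475) (array([0.3323, 0.3264, 0.0149]), [6.707424030452316e-06, 6.707424030463189e-06])
(640, 497) (array([0.2782, 0.3406, 0.0237]), [0.0006202824142695968, 0.0006202824142695354])
(700, 535) (array([0.2394, 0.3486, 0.0137]), [0.0006684380376065425, 0.0006684380376063518])
torch a [0.3901 0.2583 0.015 ]
torch b [0.3736 0.1563 0.015 ]
block [0.4422 0.3963 0.015 ]
nut [0.5069 0.4561 0.015 ]
brass [0.6439 0.3602 0.015 ]
boxcorner front-left bottom [0.4849 0.2096 0.015 ]
[0.4931 0.1898 0.    ] [0.4934 0.2032 0.    ]
```

The hose arches at y≈0.30 up to z≈0.135, so it has to be cleared. Box yaw is about -4° and the knob is near (0.671, 0.120). I'll turn the tool so the jaws lie along box y and look from above the chamber.

Request:
{"name": "carry_out", "arguments": {
  "plan": [
    {"fingers":-1,"dx":1,"dy":-0.25,"dz":-0.7},
    {"fingers":-1,"dx":1,"dy":-0.25,"dz":-0.7},
    {"fingers":-1,"dx":1,"dy":-0.25,"dz":-0.7},
    {"fingers":-1,"dx":1,"dy":-0.25,"dz":-0.7},
    {"fingers":1,"rz":-1},
    {"fingers":1,"rz":-1},
    {"fingers":1,"rz":-1},
    {"fingers":1,"rz":-1},
    {"fingers":1,"rz":-1},
    {"fingers":1,"rz":-1},
    {"fingers":1,"rz":-1},
    {"fingers":1,"rz":-1}
  ],
  "force": 20
}}

```text
validation failed for argument at $.pl...
```

Run:
```python
from h import *
import pickle
o=sensors.get_obs(); c=grab("wrist","pics/w1.png"); c['obs']=o; pickle.dump(c,open('w1.pkl','wb')); print(o['tool_pos'],o['tool_rot'],o['time_s'],o['qpos'])
```

```text
[ 6.49573024e-01 -5.21127507e-05  2.21697632e-01] [-1.79913520e+02  6.46238037e-03  9.00002851e+01] 0.15 [ 0.8066768  18.43067443 -4.01450618 83.1587856   1.29603435 78.54229223
 -3.26166849]
```

View pics/w1.png

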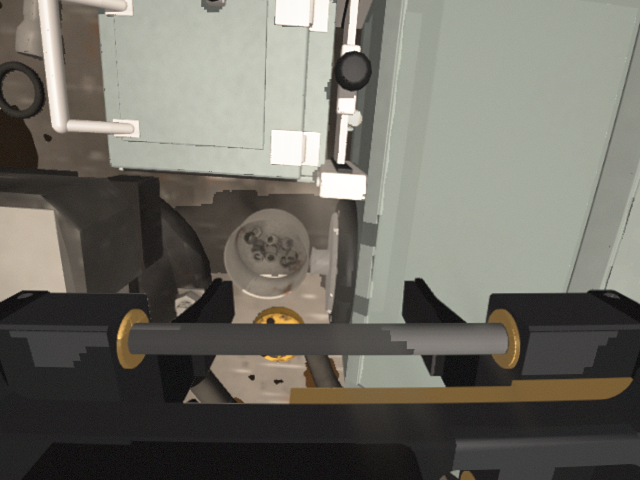

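The call was refused, and the arm hasn't moved. I'll try again with every key in each row.

Request:
{"name": "carry_out", "arguments": {
  "plan": [
    {"fingers":-1,"dx":1,"dy":-0.25,"dz":-0.7,"rx":0,"ry":0,"rz":0},
    {"fingers":-1,"dx":1,"dy":-0.25,"dz":-0.7,"rx":0,"ry":0,"rz":0},
    {"fingers":-1,"dx":1,"dy":-0.25,"dz":-0.7,"rx":0,"ry":0,"rz":0},
    {"fingers":-1,"dx":1,"dy":-0.25,"dz":-0.7,"rx":0,"ry":0,"rz":0},
    {"fingers":1,"dx":0,"dy":0,"dz":0,"rx":0,"ry":0,"rz":-1},
    {"fingers":1,"dx":0,"dy":0,"dz":0,"rx":0,"ry":0,"rz":-1},
    {"fingers":1,"dx":0,"dy":0,"dz":0,"rx":0,"ry":0,"rz":-1},
    {"fingers":1,"dx":0,"dy":0,"dz":0,"rx":0,"ry":0,"rz":-1},
    {"fingers":1,"dx":0,"dy":0,"dz":0,"rx":0,"ry":0,"rz":-1},
    {"fingers":1,"dx":0,"dy":0,"dz":0,"rx":0,"ry":0,"rz":-1},
    {"fingers":1,"dx":0,"dy":0,"dz":0,"rx":0,"ry":0,"rz":-1},
    {"fingers":1,"dx":0,"dy":0,"dz":0,"rx":0,"ry":0,"rz":-1}
  ],
  "force": 20
}}

```text
time_s: 1.7
tool_pos: [0.6199, 0.1199, 0.3063]
tool_rot: [-180.0, -0.0, 170.3]
force: [0.2, 0.2, 0.4]
grip_width: 0.0151
```

```bash
cat >> h.py <<'E'
import pickle
def W(k):
    o=sensors.get_obs(); c=grab("wrist",f"pics/{k}.png"); c['obs']=o; pickle.dump(c,open(k+'.pkl','wb')); print(np.round(o['tool_pos'],4),np.round(o['tool_rot'],2),'t',o['time_s'],'q',np.round(o['qpos'],1),'F',np.round(o['force'],1),'g',o['grip_width']); return c
def L(k): return pickle.load(open(k+'.pkl','rb'))
np.set_printoptions(precision=4,suppress=True)
E
python3 -c "
from h import *
W('w2')"
```

```text
[0.6199 0.1199 0.3063] [-179.99   -0.03  170.33] t 1.7 q [ -0.4  15.5 -16.5  77.8   4.4  87.3  63.9] F [0.2 0.2 0.4] g 0.01514708210104881
```

View pics/w2.png

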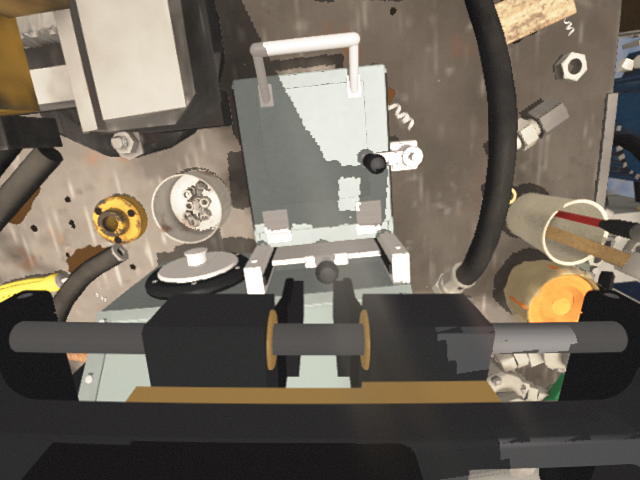

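The wrist view shows the knob at (326,271), the bar from (258,47) to (356,40), the peg top at (374,162), the pivot at (415,155) and the coupling around (543,122). Turning those into positions:

```bash
python3 -c "
import cv2
a=cv2.imread('pics/w2.png')
cv2.imwrite('pics/w2z.png',cv2.resize(a[20:300,220:440],None,fx=2.1,fy=2.1,interpolation=cv2.INTER_CUBIC))
cv2.imwrite('pics/w2c.png',cv2.resize(a[50:210,490:620],None,fx=4,fy=3.7,interpolation=cv2.INTER_CUBIC))
from h import *
w=L('w2');d=pickle.load(open('d0.pkl','rb'))
for n,p,z in [('knob',(326,268),.144),('barR',(258,47),.114),('barL',(356,40),.114),('peg',(374,162),.151),('piv',(415,155),.105),('lidFL',(386,66),.086),('lidFR',(235,80),.086)]: print(n,onz(ray(w,p),z))
sc=lambda x,y:(200+x/2.9,170+y/2.7)
sd=lambda x,y:(160+x/3,160+y/3)
print('knob',tri([ray(w,(326,268)),ray(d['wrist'],(353,70)),ray(d['side'],sd(397,72))]))
"
```

```text
knob [0.6668 0.1197 0.144 ]
barR [0.4529 0.0915 0.114 ]
barL [0.4623 0.1816 0.114 ]
peg [0.5711 0.1787 0.151 ]
piv [0.5752 0.2277 0.105 ]
lidFL [0.4845 0.212  0.086 ]
lidFR [0.4718 0.0587 0.086 ]
knob (array([0.6695, 0.1196, 0.1439]), [0.0024340061449807555, 0.0019466383958236732, 0.0007947920467536508])
```

View pics/w2z.png

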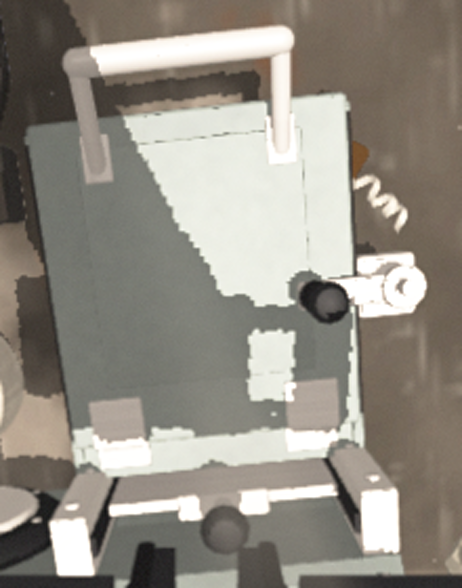

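View pics/w2c.png

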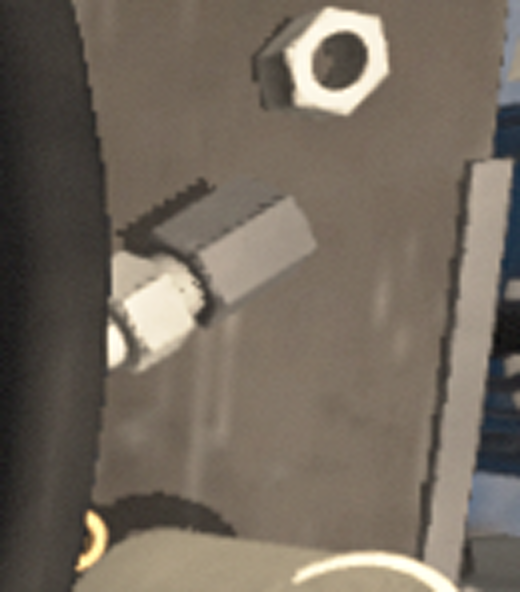

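Request:
{"name": "carry_out", "arguments": {
  "plan": [
    {"fingers":1,"dx":0,"dy":0,"dz":0,"rx":0,"ry":0,"rz":-0.5},
    {"fingers":1,"dx":-0.82,"dy":0.07,"dz":0,"rx":0,"ry":0,"rz":0},
    {"fingers":1,"dx":-0.82,"dy":0.07,"dz":0.4,"rx":0,"ry":0,"rz":0},
    {"fingers":1,"dx":0,"dy":0,"dz":1,"rx":0,"ry":0,"rz":0},
    {"fingers":1,"dx":0,"dy":0,"dz":1,"rx":0,"ry":0,"rz":0},
    {"fingers":1,"dx":0,"dy":0,"dz":1,"rx":0,"ry":0,"rz":0},
    {"fingers":1,"dx":0,"dy":0,"dz":1,"rx":0,"ry":0,"rz":0},
    {"fingers":1,"dx":0,"dy":0,"dz":0.2,"rx":0,"ry":0,"rz":0},
    {"fingers":1,"dx":0,"dy":0,"dz":0,"rx":0,"ry":0,"rz":0}
  ]
}}

```text
time_s: 2.88
tool_pos: [0.6695, 0.1199, 0.1689]
tool_rot: [-180.0, 0.0, 174.9]
force: [0.0, -0.1, 0.2]
grip_width: 0.0003
```

```bash
python3 -c "
from h import *
W('w3'); grab('side','pics/s3.png')
import cv2
a=cv2.imread('pics/s3.png')[120:320,200:400]; cv2.imwrite('pics/s3z.png',cv2.resize(a,None,fx=3,fy=3))"
```

```text
[0.6695 0.1199 0.1689] [-180.      0.    174.94] t 2.875 q [ -0.3  24.5 -16.2  82.    6.9  74.6  67.9] F [ 0.  -0.1  0.2] g 0.0003148661364940856
```

View pics/s3z.png

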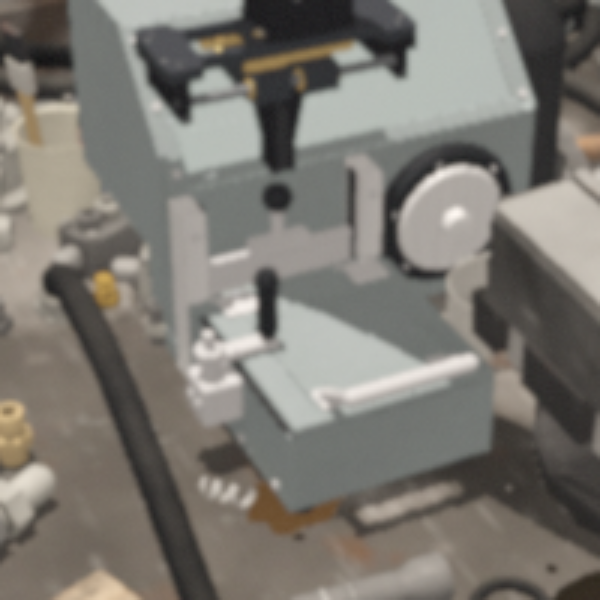

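View pics/w3.png

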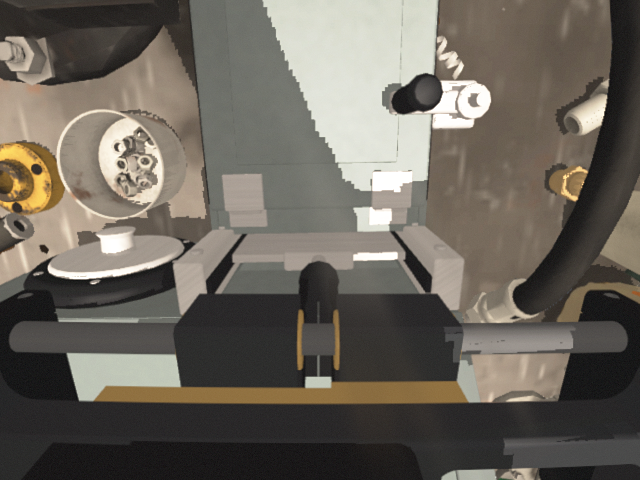

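The closed fingers are directly over the knob, so I'll press down slowly.

Request:
{"name": "carry_out", "arguments": {
  "plan": [
    {"fingers":1,"dx":0,"dy":0,"dz":0.6,"rx":0,"ry":0,"rz":0},
    {"fingers":1,"dx":0,"dy":0,"dz":0.2,"rx":0,"ry":0,"rz":0},
    {"fingers":1,"dx":0,"dy":0,"dz":0.1,"rx":0,"ry":0,"rz":0},
    {"fingers":1,"dx":0,"dy":0,"dz":0.1,"rx":0,"ry":0,"rz":0}
  ]
}}

```text
time_s: 3.48
tool_pos: [0.67, 0.12, 0.1404]
tool_rot: [180.0, 0.1, 175.0]
force: [-2.9, -0.9, 16.3]
grip_width: 0.0003
```

Request:
{"name": "carry_out", "arguments": {
  "plan": [
    {"fingers":1,"dx":0,"dy":0,"dz":0.08,"rx":0,"ry":0,"rz":0},
    {"fingers":1,"dx":0,"dy":0,"dz":0.04,"rx":0,"ry":0,"rz":0},
    {"fingers":1,"dx":0,"dy":0,"dz":0,"rx":0,"ry":0,"rz":0}
  ]
}}

```text
time_s: 3.85
tool_pos: [0.6701, 0.1201, 0.1403]
tool_rot: [180.0, 0.2, 175.0]
force: [-6.1, -1.6, 20.6]
grip_width: 0.0007
```

The gate is hard against its stop: z stays at 0.140 with about 20 N. I'll lift off and turn the jaws along box x for the clamp peg.

Request:
{"name": "carry_out", "arguments": {
  "plan": [
    {"fingers":1,"dx":0,"dy":0,"dz":-1,"rx":0,"ry":0,"rz":0},
    {"fingers":1,"dx":0,"dy":0,"dz":-1,"rx":0,"ry":0,"rz":0},
    {"fingers":1,"dx":0.5,"dy":0,"dz":-1,"rx":0,"ry":0,"rz":0},
    {"fingers":-0.1,"dx":1,"dy":0,"dz":0,"rx":0,"ry":0,"rz":0},
    {"fingers":-0.1,"dx":1,"dy":0,"dz":0,"rx":0,"ry":0,"rz":0},
    {"fingers":-0.1,"dx":0,"dy":0,"dz":0,"rx":0,"ry":0,"rz":1},
    {"fingers":-0.1,"dx":0,"dy":0,"dz":0,"rx":0,"ry":0,"rz":1},
    {"fingers":-0.1,"dx":0,"dy":0,"dz":0,"rx":0,"ry":0,"rz":1},
    {"fingers":-0.1,"dx":0,"dy":0,"dz":0,"rx":0,"ry":0,"rz":1},
    {"fingers":-0.1,"dx":0,"dy":0,"dz":0,"rx":0,"ry":0,"rz":1},
    {"fingers":-0.1,"dx":0,"dy":0,"dz":0,"rx":0,"ry":0,"rz":1},
    {"fingers":-0.1,"dx":0,"dy":0,"dz":0,"rx":0,"ry":0,"rz":1}
  ]
}}

```text
time_s: 5.35
tool_pos: [0.5938, 0.1261, 0.2241]
tool_rot: [-179.9, 0.0, 104.7]
force: [-0.5, -0.4, 0.4]
grip_width: 0.0479
```

Request:
{"name": "carry_out", "arguments": {
  "plan": [
    {"fingers":-0.1,"dx":0,"dy":0,"dz":0,"rx":0,"ry":0,"rz":1},
    {"fingers":-0.1,"dx":0,"dy":0,"dz":0,"rx":0,"ry":0,"rz":1}
  ]
}}

```text
time_s: 5.6
tool_pos: [0.5938, 0.1261, 0.2241]
tool_rot: [-179.9, 0.1, 84.7]
force: [-0.1, 1.5, -0.5]
grip_width: 0.0477
```

```bash
cat >> h.py <<'E'
def to(x,y,z,yaw=None):
    o=sensors.get_obs(); r=R.from_euler('xyz',o['tool_rot'],degrees=True)
    d=r.inv().apply(np.array([x,y,z])-o['tool_pos'])
    print('at',np.round(o['tool_pos'],4),np.round(o['tool_rot'],1),'units dx,dy,dz',np.round(d/.03,2), 'rz',None if yaw is None else round(-((yaw-o['tool_rot'][2]+180)%360-180)/10,2))
E
python3 -c "
from h import *
W('w4')
to(.572,.180,.2,85)"
```

```text
[0.5938 0.1261 0.2241] [-179.87    0.05   84.66] t 5.6 q [ -7.6  13.5  -8.1  89.2   1.9  77.6 -21.3] F [-0.1  1.5 -0.5] g 0.04767372232506283
at [0.5938 0.1262 0.2241] [-179.9    0.    84.4] units dx,dy,dz [ 1.72 -0.9   0.8 ] rz -0.06
```

View pics/w4.png

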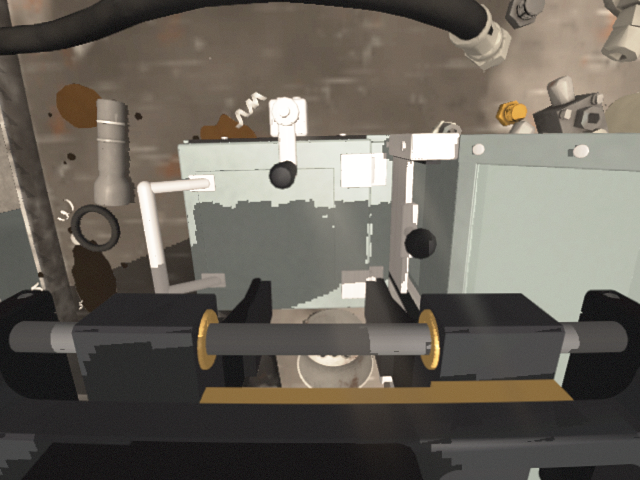

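The view shows the peg at (283,175), the pivot at (287,110), the left bar corner at (146,187) and the knob at (421,243). I'll refine those positions.

```bash
python3 -c "
from h import *
a=L('w2');b=L('w4');c=L('w3')
print('peg',tri([ray(a,(374,162)),ray(b,(283,174)),ray(c,(425,92))]))
print('piv',tri([ray(a,(415,155)),ray(b,(287,108)),ray(c,(476,98))]))
print('barL',tri([ray(a,(356,40)),ray(b,(147,187))]))
print('knob',onz(ray(b,(421,242)),.14))
"
```

```text
peg (array([0.573 , 0.1817, 0.1401]), [0.0016903341166586599, 0.001086297104921741, 0.0014000737964300724])
piv (array([0.5764, 0.2293, 0.0955]), [0.0009036636479397945, 0.0021419707498046684, 0.001681285534099181])
barL (array([0.4634, 0.1805, 0.1166]), [0.000890853023455927, 0.0008908530234560292])
knob [0.6703 0.1229 0.14  ]
```

Request:
{"name": "carry_out", "arguments": {
  "plan": [
    {"fingers":-0.1,"dx":0.88,"dy":-0.44,"dz":0,"rx":0,"ry":0,"rz":0},
    {"fingers":-0.1,"dx":0.88,"dy":-0.44,"dz":0.5,"rx":0,"ry":0,"rz":0},
    {"fingers":-0.1,"dx":0,"dy":0,"dz":1,"rx":0,"ry":0,"rz":0},
    {"fingers":-0.1,"dx":0,"dy":0,"dz":1,"rx":0,"ry":0,"rz":0},
    {"fingers":-0.1,"dx":0,"dy":0,"dz":0.8,"rx":0,"ry":0,"rz":0},
    {"fingers":-0.1,"dx":0,"dy":0,"dz":0.6,"rx":0,"ry":0,"rz":0},
    {"fingers":1,"dx":0,"dy":0,"dz":0,"rx":0,"ry":0,"rz":0},
    {"fingers":1,"dx":0,"dy":0,"dz":0,"rx":0,"ry":0,"rz":0},
    {"fingers":1,"dx":0,"dy":0,"dz":0,"rx":0,"ry":0,"rz":0}
  ],
  "force": 20
}}

```text
time_s: 6.78
tool_pos: [0.5738, 0.1816, 0.1093]
tool_rot: [179.9, -0.0, 85.0]
force: [1.0, -0.5, 0.2]
grip_width: 0.0256
```

```bash
python3 -c "
from h import *
W('w5')
r=R.from_euler('xyz',sensors.get_obs()['tool_rot'],degrees=True)
P=np.array([.5768,.226]); 
p0=np.array(sensors.get_obs()['tool_pos'][:2]); 
v=p0-P; print('len',np.hypot(*v)); v=v/np.hypot(*v)*.0455
prev=p0
for k in range(1,8):
    a=-np.deg2rad(91)*k/7; q=P+np.array([[np.cos(a),-np.sin(a)],[np.sin(a),np.cos(a)]])@v
    d=r.inv().apply(np.r_[q-prev,0])/.03; print(np.round(d,2),q); prev=q
"
```

```text
[0.5738 0.1816 0.1093] [179.88  -0.04  85.01] t 6.775 q [-11.5  17.4 -10.2  98.    3.4  64.8 -27.6] F [ 1.  -0.5  0.2] g 0.02558306076332736
len 0.044564985295601475
[ 0.   -0.34 -0.  ] [0.5635 0.1825]
[ 0.11 -0.33 -0.  ] [0.5541 0.1866]
[ 0.18 -0.29 -0.  ] [0.5458 0.1927]
[ 0.24 -0.24 -0.  ] [0.5391 0.2006]
[ 0.29 -0.18 -0.  ] [0.5343 0.2097]
[ 0.32 -0.11  0.  ] [0.5317 0.2197]
[ 0.34 -0.04  0.  ] [0.5315 0.23  ]
```

View pics/w5.png

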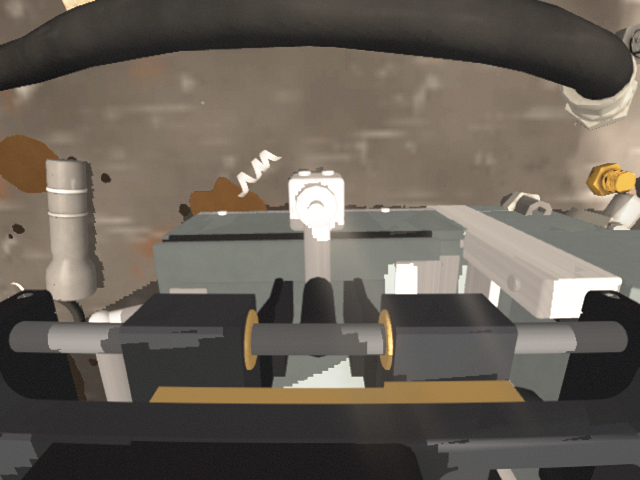

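Request:
{"name": "carry_out", "arguments": {
  "plan": [
    {"fingers":1,"dx":0,"dy":0,"dz":0,"rx":0,"ry":0,"rz":0},
    {"fingers":1,"dx":0,"dy":0,"dz":0,"rx":0,"ry":0,"rz":0},
    {"fingers":1,"dx":0,"dy":-0.34,"dz":0,"rx":0,"ry":0,"rz":0},
    {"fingers":1,"dx":0.11,"dy":-0.33,"dz":0,"rx":0,"ry":0,"rz":0},
    {"fingers":1,"dx":0.18,"dy":-0.29,"dz":0,"rx":0,"ry":0,"rz":0},
    {"fingers":1,"dx":0.24,"dy":-0.24,"dz":0,"rx":0,"ry":0,"rz":0},
    {"fingers":1,"dx":0.29,"dy":-0.18,"dz":0,"rx":0,"ry":0,"rz":0},
    {"fingers":1,"dx":0.32,"dy":-0.11,"dz":0,"rx":0,"ry":0,"rz":0},
    {"fingers":1,"dx":0.34,"dy":-0.04,"dz":0,"rx":0,"ry":0,"rz":0}
  ],
  "force": 30
}}

```text
time_s: 7.95
tool_pos: [0.5322, 0.2251, 0.109]
tool_rot: [179.9, 0.3, 84.8]
force: [-0.9, -8.7, 7.6]
grip_width: 0.0154
```

```bash
python3 -c "
from h import *
W('w6'); grab('side','pics/s6.png')
import cv2
a=cv2.imread('pics/s6.png')[120:320,200:400]; cv2.imwrite('pics/s6z.png',cv2.resize(a,None,fx=3,fy=3))"
```

```text
[0.5322 0.2251 0.109 ] [179.91   0.3   84.76] t 7.95 q [-15.3  15.  -12.1 101.2   3.8  64.3 -33.8] F [-0.9 -8.7  7.6] g 0.015362376214790072
```

View pics/s6z.png

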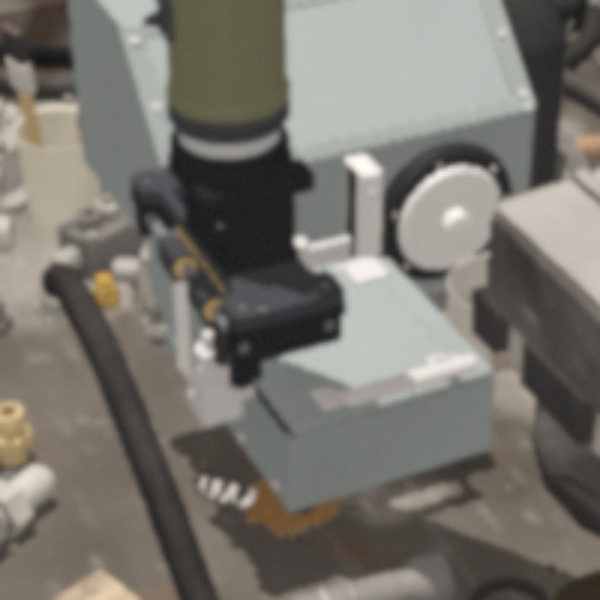

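View pics/w6.png

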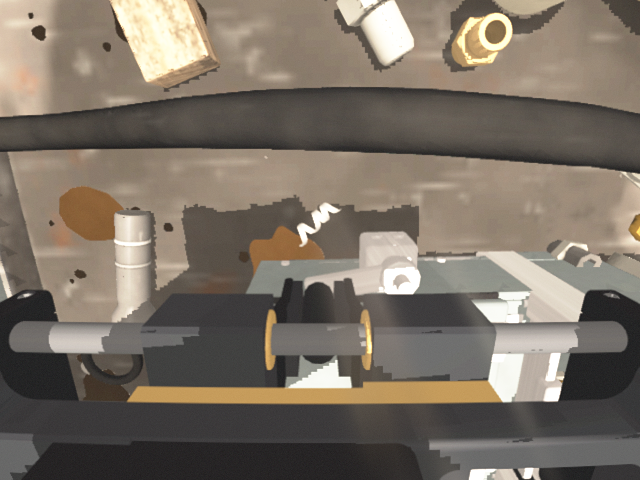

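Request:
{"name": "carry_out", "arguments": {
  "plan": [
    {"fingers":1,"dx":0.12,"dy":0,"dz":0,"rx":0,"ry":0,"rz":0},
    {"fingers":-0.1,"dx":0,"dy":0,"dz":0,"rx":0,"ry":0,"rz":0},
    {"fingers":-0.1,"dx":0,"dy":0,"dz":0,"rx":0,"ry":0,"rz":0},
    {"fingers":-0.1,"dx":0,"dy":0,"dz":-0.5,"rx":0,"ry":0,"rz":0},
    {"fingers":-0.1,"dx":0,"dy":0,"dz":-1,"rx":0,"ry":0,"rz":0},
    {"fingers":-0.1,"dx":0,"dy":0,"dz":-1,"rx":0,"ry":0,"rz":0},
    {"fingers":-0.1,"dx":0,"dy":0,"dz":-1,"rx":0,"ry":0,"rz":0}
  ]
}}

```text
time_s: 8.93
tool_pos: [0.5313, 0.2335, 0.2149]
tool_rot: [180.0, -0.0, 85.0]
force: [-0.5, 0.2, 0.6]
grip_width: 0.0474
```

```bash
python3 -c "
from h import *
W('w7')
to(.459,.137,.2,85)"
```

```text
[0.5313 0.2335 0.2149] [179.96  -0.03  85.04] t 8.925 q [-15.3  10.7 -12.5  93.7   2.4  75.8 -33.2] F [-0.5  0.2  0.6] g 0.047406229498226676
at [0.5333 0.2346 0.2196] [179.6  -0.2  85. ] units dx,dy,dz [-3.46 -2.19  0.62] rz 0.0
```

View pics/w7.png

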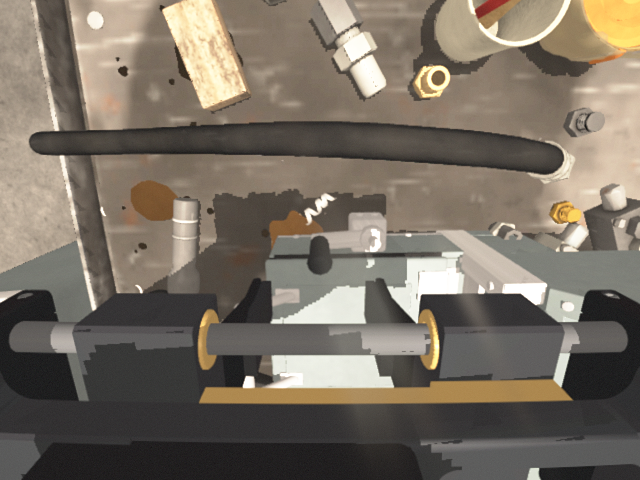

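Request:
{"name": "carry_out", "arguments": {
  "plan": [
    {"fingers":-0.1,"dx":-0.86,"dy":-0.54,"dz":0,"rx":0,"ry":0,"rz":0},
    {"fingers":-0.1,"dx":-0.86,"dy":-0.55,"dz":0,"rx":0,"ry":0,"rz":0},
    {"fingers":-0.1,"dx":-0.87,"dy":-0.55,"dz":0,"rx":0,"ry":0,"rz":0},
    {"fingers":-0.1,"dx":-0.87,"dy":-0.55,"dz":0.3,"rx":0,"ry":0,"rz":0},
    {"fingers":-0.1,"dx":0,"dy":0,"dz":1,"rx":0,"ry":0,"rz":0},
    {"fingers":-0.1,"dx":0,"dy":0,"dz":0,"rx":0,"ry":0,"rz":0}
  ]
}}

```text
time_s: 9.72
tool_pos: [0.4554, 0.1351, 0.1728]
tool_rot: [-179.8, 0.1, 85.0]
force: [-0.5, 0.1, 0.4]
grip_width: 0.0477
```

```bash
python3 -c "
from h import *
W('w8'); c=grab('side','pics/s8.png')
import cv2
a=cv2.imread('pics/s8.png')[120:320,200:400]; cv2.imwrite('pics/s8z.png',cv2.resize(a,None,fx=3,fy=3))
to(.459,.137,.1,85)"
```

```text
[0.4554 0.1351 0.1728] [-179.82    0.07   85.01] t 9.725 q [ -9.9  -0.5  -9.7 110.5  -0.1  70.2 -24.6] F [-0.5  0.1  0.4] g 0.04767033357689804
at [0.4573 0.136  0.1749] [180.  -0.  85.] units dx,dy,dz [0.04 0.05 2.5 ] rz 0.0
```

View pics/s8z.png

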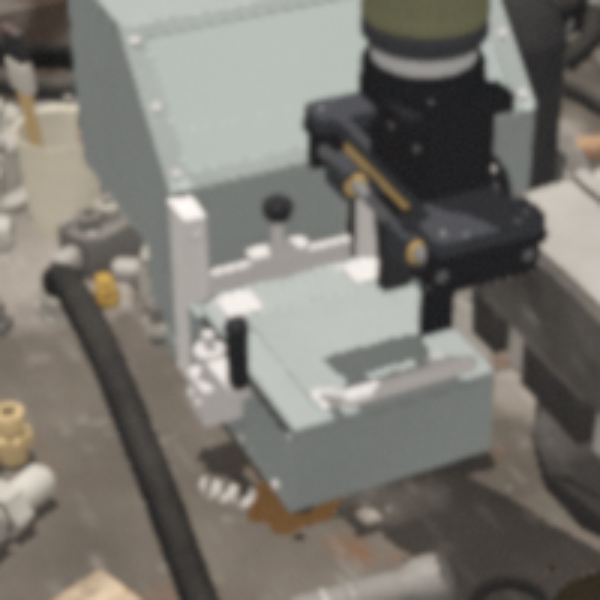

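View pics/w8.png

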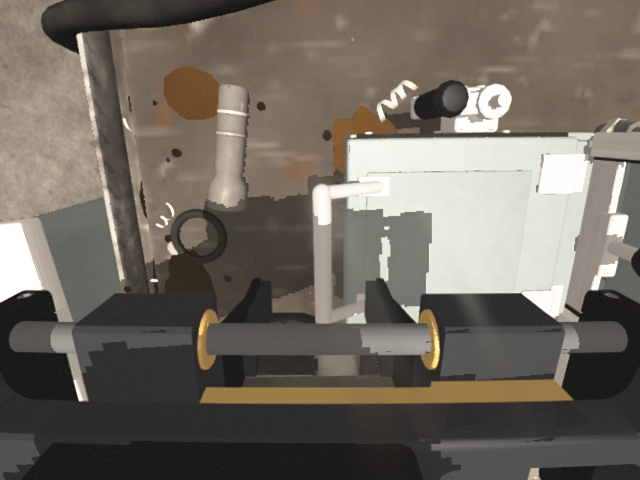

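The clamp now lies along the wall, and the bar at (323,190–320) sits between the fingers. I'll descend and grip it.

Request:
{"name": "carry_out", "arguments": {
  "plan": [
    {"fingers":-0.1,"dx":0.02,"dy":0.02,"dz":1,"rx":0,"ry":0,"rz":0},
    {"fingers":-0.1,"dx":0.02,"dy":0.02,"dz":0.8,"rx":0,"ry":0,"rz":0},
    {"fingers":1,"dx":0,"dy":0,"dz":0.6,"rx":0,"ry":0,"rz":0},
    {"fingers":1,"dx":0,"dy":0,"dz":0,"rx":0,"ry":0,"rz":0},
    {"fingers":1,"dx":0,"dy":0,"dz":0,"rx":0,"ry":0,"rz":0},
    {"fingers":1,"dx":0,"dy":0,"dz":0,"rx":0,"ry":0,"rz":0},
    {"fingers":1,"dx":0,"dy":0,"dz":0,"rx":0,"ry":0,"rz":0}
  ],
  "force": 30
}}

```text
time_s: 10.7
tool_pos: [0.4584, 0.1369, 0.103]
tool_rot: [180.0, -0.0, 85.0]
force: [-2.9, -0.6, 5.6]
grip_width: 0.0114
```

```bash
python3 -c "
from h import *
o=sensors.get_obs(); print(o['tool_pos'],o['tool_rot'],o['force'],o['grip_width'])
H=.1801
# lid arc in units: tool x const; tool y = box +x ; tool z = -z
# bar at th: x=-.18c+.03s ; z=.18s+.03c
P=lambda t:np.array([-.18*np.cos(t)+.03*np.sin(t), .18*np.sin(t)+.03*np.cos(t)])
p=P(0)
for t in np.linspace(0,1.52,15)[1:]:
    q=P(t); print(round(t,2),np.round((q-p)/.03*[1,-1],2)); p=q
print(P(1.52)-P(0))
"
```

```text
[0.4584 0.1369 0.103 ] [179.968   -0.0266  85.0227] [-2.8632 -0.5786  5.6083] 0.011415408956205493
0.11 [ 0.14 -0.64]
0.22 [ 0.21 -0.62]
0.33 [ 0.28 -0.6 ]
0.43 [ 0.34 -0.56]
0.54 [ 0.4  -0.52]
0.65 [ 0.46 -0.48]
0.76 [ 0.5  -0.43]
0.87 [ 0.55 -0.37]
0.98 [ 0.58 -0.31]
1.09 [ 0.61 -0.24]
1.19 [ 0.64 -0.17]
1.3 [ 0.65 -0.1 ]
1.41 [ 0.66 -0.03]
1.52 [0.66 0.04]
[0.2008 0.1513]
```

Request:
{"name": "carry_out", "arguments": {
  "plan": [
    {"fingers":1,"dx":0,"dy":0.14,"dz":-0.64,"rx":0,"ry":0,"rz":0},
    {"fingers":1,"dx":0,"dy":0.21,"dz":-0.62,"rx":0,"ry":0,"rz":0},
    {"fingers":1,"dx":0,"dy":0.28,"dz":-0.6,"rx":0,"ry":0,"rz":0},
    {"fingers":1,"dx":0,"dy":0.34,"dz":-0.56,"rx":0,"ry":0,"rz":0},
    {"fingers":1,"dx":0,"dy":0,"dz":0,"rx":0,"ry":0,"rz":0}
  ],
  "force": 30
}}

```text
time_s: 11.32
tool_pos: [0.4858, 0.135, 0.1755]
tool_rot: [-179.8, -0.0, 85.0]
force: [-6.1, 1.2, 1.6]
grip_width: 0.0106
```

```bash
python3 -c "
from h import *
W('w9'); c=grab('side','pics/s9.png')
import cv2
a=cv2.imread('pics/s9.png')[120:320,200:400]; cv2.imwrite('pics/s9z.png',cv2.resize(a,None,fx=3,fy=3))"
```

```text
[0.4858 0.135  0.1755] [-179.8    -0.04   85.04] t 11.325 q [ -9.6   2.9  -9.2 106.7   0.4  70.5 -23.8] F [-6.1  1.2  1.6] g 0.010602289399660854
```

View pics/s9z.png

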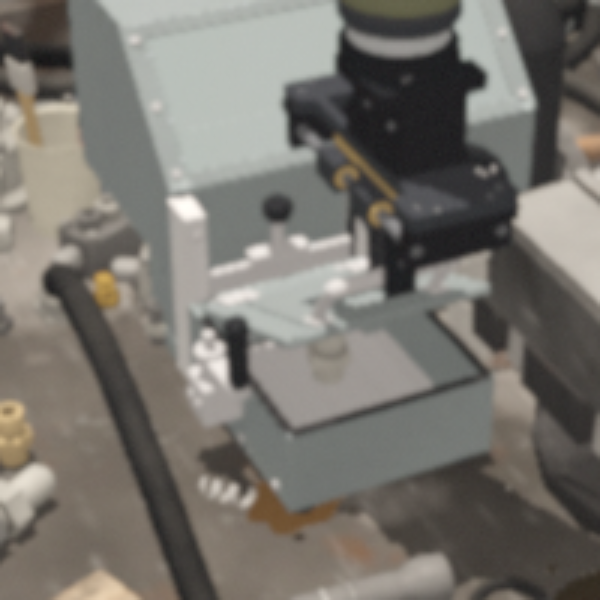

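The lid is coming up with the bar held in the fingers. I'll continue the arc.

Request:
{"name": "carry_out", "arguments": {
  "plan": [
    {"fingers":1,"dx":0,"dy":0.4,"dz":-0.52,"rx":0,"ry":0,"rz":0},
    {"fingers":1,"dx":0,"dy":0.46,"dz":-0.48,"rx":0,"ry":0,"rz":0},
    {"fingers":1,"dx":0,"dy":0.5,"dz":-0.43,"rx":0,"ry":0,"rz":0},
    {"fingers":1,"dx":0,"dy":0.55,"dz":-0.37,"rx":0,"ry":0,"rz":0},
    {"fingers":1,"dx":0,"dy":0.58,"dz":-0.31,"rx":0,"ry":0,"rz":0},
    {"fingers":1,"dx":0,"dy":0,"dz":0,"rx":0,"ry":0,"rz":0}
  ]
}}

```text
time_s: 12.18
tool_pos: [0.5621, 0.1297, 0.2413]
tool_rot: [179.9, -0.2, 85.1]
force: [-5.9, 1.5, 11.6]
grip_width: 0.0111
```

Request:
{"name": "carry_out", "arguments": {
  "plan": [
    {"fingers":1,"dx":0,"dy":0.61,"dz":-0.24,"rx":0,"ry":0,"rz":0},
    {"fingers":1,"dx":0,"dy":0.64,"dz":-0.17,"rx":0,"ry":0,"rz":0},
    {"fingers":1,"dx":0,"dy":0.65,"dz":-0.1,"rx":0,"ry":0,"rz":0},
    {"fingers":1,"dx":0,"dy":0.66,"dz":-0.03,"rx":0,"ry":0,"rz":0},
    {"fingers":1,"dx":0,"dy":0,"dz":0,"rx":0,"ry":0,"rz":0}
  ]
}}

```text
time_s: 12.8
tool_pos: [0.6397, 0.1242, 0.2555]
tool_rot: [179.8, -0.3, 85.1]
force: [0.2, 4.5, 3.2]
grip_width: 0.0113
```

```bash
python3 -c "
from h import *
W('w10'); c=grab('side','pics/s10.png')
import cv2
a=cv2.imread('pics/s10.png')[80:280,200:400]; cv2.imwrite('pics/s10z.png',cv2.resize(a,None,fx=3,fy=3))"
```

```text
[0.6397 0.1242 0.2555] [179.83  -0.29  85.14] t 12.8 q [ -8.1  17.8  -6.6  80.2   1.8  81.9 -19.4] F [0.2 4.5 3.2] g 0.011284724143933498
```

View pics/s10z.png

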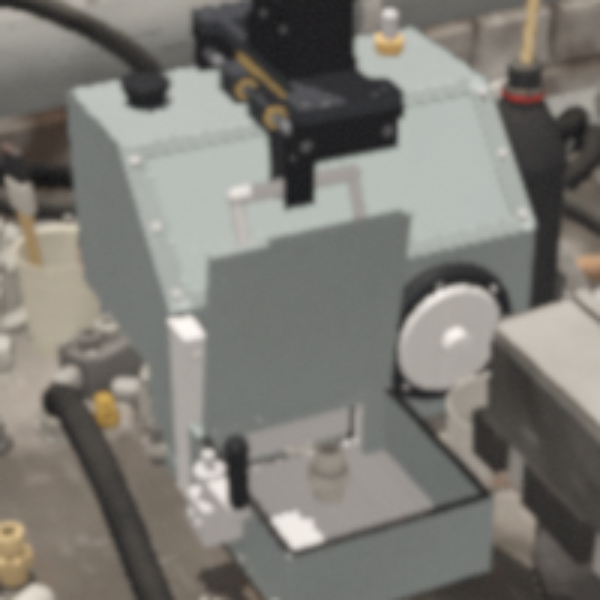

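Request:
{"name": "carry_out", "arguments": {
  "plan": [
    {"fingers":1,"dx":0,"dy":0.66,"dz":0.03,"rx":0,"ry":0,"rz":0},
    {"fingers":1,"dx":0,"dy":0.35,"dz":0.04,"rx":0,"ry":0,"rz":0},
    {"fingers":1,"dx":0,"dy":0,"dz":0,"rx":0,"ry":0,"rz":0},
    {"fingers":1,"dx":0,"dy":0,"dz":0,"rx":0,"ry":0,"rz":0}
  ]
}}

```text
time_s: 13.4
tool_pos: [0.6685, 0.1219, 0.2528]
tool_rot: [179.9, -0.3, 85.2]
force: [0.1, 5.6, 2.7]
grip_width: 0.0108
```

The lid is wide open at about 1.57 rad. I'll let go, lift and go to look at the coupling.

Request:
{"name": "carry_out", "arguments": {
  "plan": [
    {"fingers":0.3,"dx":0,"dy":0,"dz":0,"rx":0,"ry":0,"rz":0},
    {"fingers":0.3,"dx":0,"dy":0,"dz":0,"rx":0,"ry":0,"rz":0},
    {"fingers":0.3,"dx":0,"dy":0,"dz":-0.5,"rx":0,"ry":0,"rz":0},
    {"fingers":0.3,"dx":0,"dy":0,"dz":-1,"rx":0,"ry":0,"rz":0},
    {"fingers":0.3,"dx":0,"dy":0,"dz":-1,"rx":0,"ry":0,"rz":0},
    {"fingers":-0.5,"dx":1,"dy":-0.6,"dz":0,"rx":0,"ry":0,"rz":0},
    {"fingers":-0.5,"dx":1,"dy":-0.7,"dz":0,"rx":0,"ry":0,"rz":0},
    {"fingers":-0.5,"dx":1,"dy":-0.7,"dz":0,"rx":0,"ry":0,"rz":0},
    {"fingers":-0.5,"dx":1,"dy":-0.7,"dz":0,"rx":0,"ry":0,"rz":0},
    {"fingers":-0.5,"dx":1,"dy":-0.7,"dz":0,"rx":0,"ry":0,"rz":0},
    {"fingers":-0.5,"dx":0.5,"dy":0,"dz":0,"rx":0,"ry":0,"rz":0},
    {"fingers":-0.5,"dx":0,"dy":0,"dz":0,"rx":0,"ry":0,"rz":0}
  ]
}}

```text
time_s: 14.9
tool_pos: [0.5818, 0.2916, 0.3272]
tool_rot: [180.0, 0.0, 85.0]
force: [0.8, -0.1, -0.0]
grip_width: 0.0652
```

```bash
python3 -c "
from h import *
W('w11'); c=grab('side','pics/s11.png')
import cv2
a=cv2.imread('pics/s11.png')[80:280,200:400]; cv2.imwrite('pics/s11z.png',cv2.resize(a,None,fx=3,fy=3))"
```

```text
[0.5818 0.2916 0.3272] [179.95   0.02  85.04] t 14.9 q [-20.6  17.5 -11.2  72.7   3.4  90.1 -36.2] F [ 0.8 -0.1 -0. ] g 0.06518299549905585
```

View pics/s11z.png

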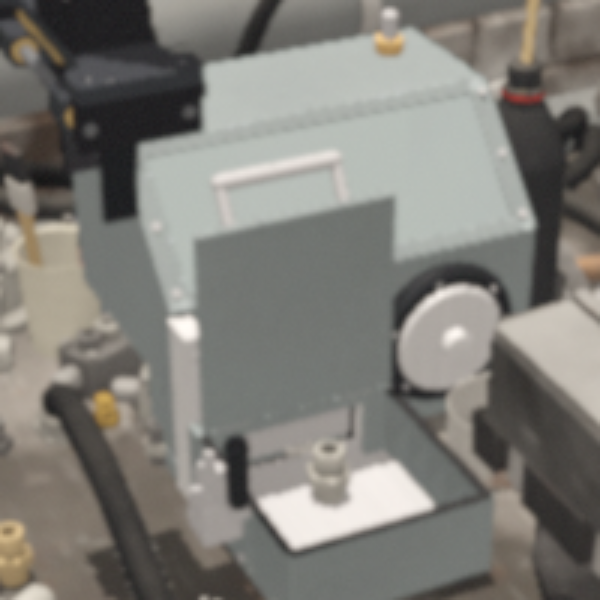

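View pics/w11.png

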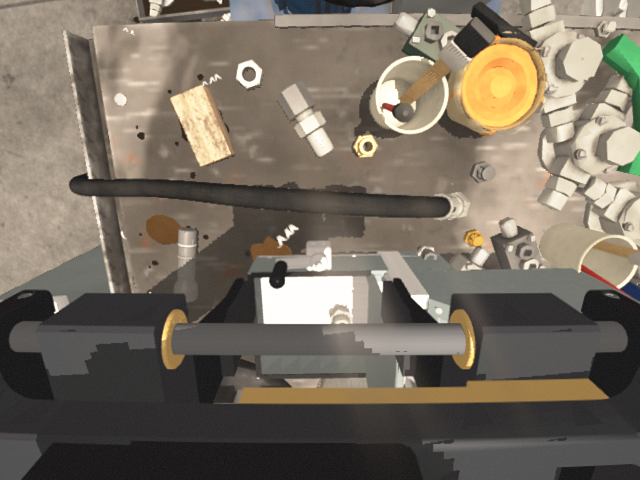

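The lid stays open and the coupling at (307,120) is in full view. I'll zoom in.

```bash
python3 -c "
import cv2
a=cv2.imread('pics/w11.png')
cv2.imwrite('pics/w11c.png',cv2.resize(a[70:230,220:400],None,fx=4,fy=3.75,interpolation=cv2.INTER_CUBIC))
cv2.imwrite('pics/w11d.png',cv2.resize(a[230:400,230:430],None,fx=4,fy=3.5,interpolation=cv2.INTER_CUBIC))"
```

```text
(no output)
```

View pics/w11c.png

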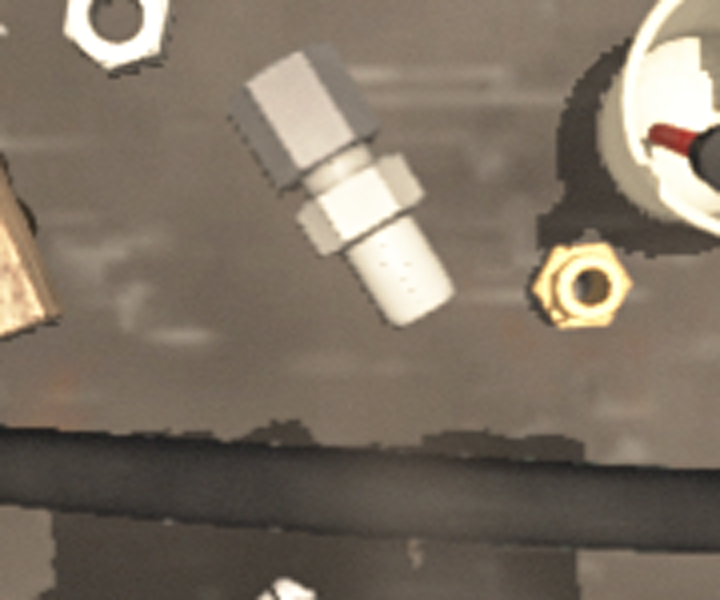

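View pics/w11d.png

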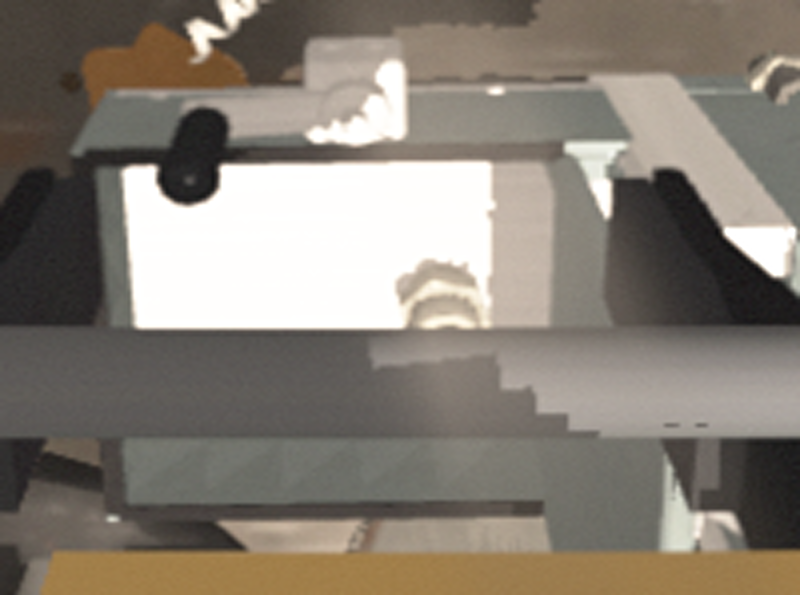

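```bash
python3 -c "
from h import *
b=L('w11'); f=lambda x,y:(220+x/4,70+y/3.75)
P={n:onz(ray(b,f(*p)),z) for n,p,z in [('waist',(340,170),.017),('plain',(428,308),.015),('hex',(277,78),.017),('brass',(590,287),.044),('nut',(117,20),.016)]}
for k,v in P.items(): print(k,v)
d=P['plain']-P['hex']; print('len',np.hypot(*d[:2]),'ang',np.degrees(np.arctan2(d[1],d[0])), 'waist from hex',np.hypot(*(P['waist']-P['hex'])[:2]))
u=d[:2]/np.hypot(*d[:2]); print('site', P['hex'][:2]+u*.041, P['plain'][:2]-u*.051)
g=lambda x,y:(230+x/4,230+y/3.5)
print('adapter top',onz(ray(b,g(444,283)),.064),'cup rim',onz(ray(b,(409,95)),.205),'cup edge',onz(ray(b,(374,100)),.205),onz(ray(b,(410,135)),.205))
print('brush',onz(ray(b,(405,112)),.26))
s=imaging.read_camera('side')
import cv2
for X in [(0.556,.128,.02)]: print(proj(s,X))
print('adapter side base', onz(ray(s,(200+330/3,80+497/3)),.022), 'top', onz(ray(s,(200+329/3,80+447/3)),.064))
for h in [(160,201),(200,195),(260,203),(300,207),(340,210),(300,195)]: print('hose',onz(ray(b,h),.12))
"
```

```text
waist [0.5747 0.3984 0.017 ]
plain [0.5994 0.3499 0.015 ]
hex [0.5576 0.4295 0.017 ]
brass [0.6494 0.3536 0.044 ]
nut [0.5094 0.4523 0.016 ]
len 0.08994549146668382 ang -62.36308600500253 waist from hex 0.03550920703978269
site [0.5767 0.3932] [0.5757 0.395 ]
adapter top [0.601 0.141 0.064] cup rim [0.6609 0.3952 0.205 ] cup edge [0.6339 0.3937 0.205 ] [0.6612 0.3655 0.205 ]
brush [0.6441 0.3805 0.26  ]
[[314.1013 256.108 ]]
adapter side base [0.5919 0.1178 0.022 ] top [0.5976 0.1156 0.064 ]
hose [0.413  0.3191 0.12  ]
hose [0.4577 0.3216 0.12  ]
hose [0.5209 0.3074 0.12  ]
hose [0.5634 0.2993 0.12  ]
hose [0.6062 0.2923 0.12  ]
hose [0.5647 0.3123 0.12  ]
```

The brush cup and the hose may both crowd the gripper body at the coupling, so I'll measure the cup properly before going down.

```bash
python3 -c "
from h import *
import cv2
d=pickle.load(open('d0.pkl','rb'))
a=cv2.imread('pics/scene0.png');b=cv2.imread('pics/side0.png'); c=cv2.imread('pics/w11.png')
m=np.hstack([cv2.resize(a[220:350,150:240],(390,560)),cv2.resize(b[180:290,140:220],(400,560))])
cv2.imwrite('pics/cup.png',m)
cv2.imwrite('pics/cupw.png',cv2.resize(c[20:160,340:480],None,fx=4,fy=4,interpolation=cv2.INTER_CUBIC))
"
```

```text
(no output)
```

View pics/cup.png

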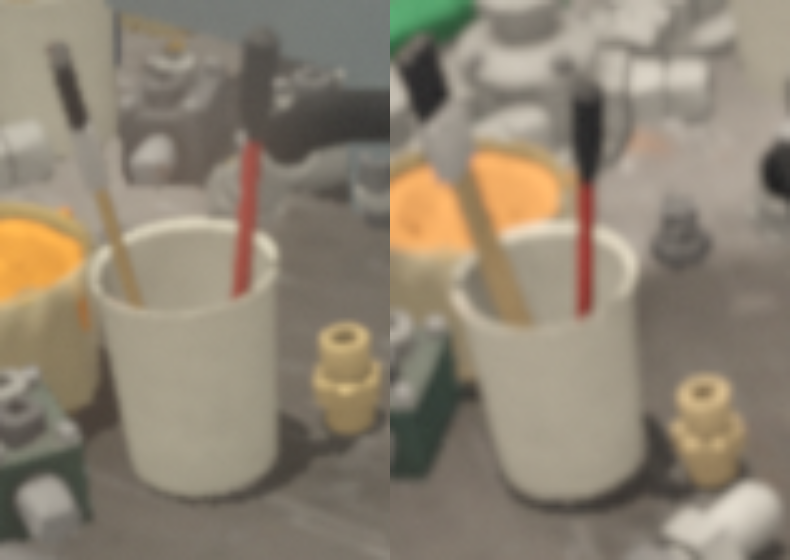

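View pics/cupw.png

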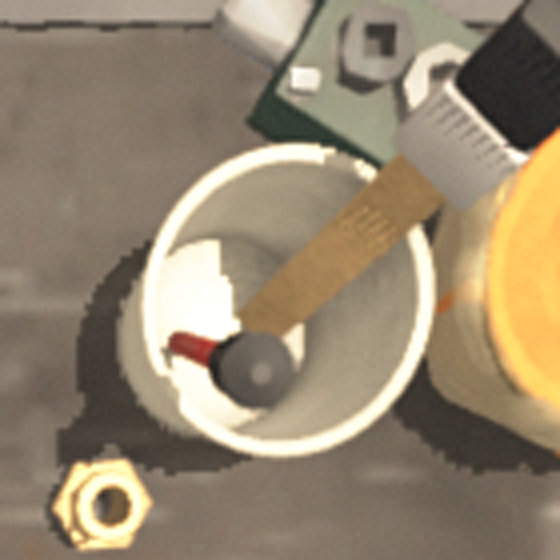

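```bash
python3 -c "
from h import *
d=pickle.load(open('d0.pkl','rb'));b=L('w11')
c,e=tri([ray(d['scene'],(192.7,281.5)),ray(d['side'],(171,234)),ray(b,(412,95))]);print(c,e)
z=c[2]
print([np.hypot(*(onz(ray(b,p),z)-c)[:2]) for p in [(376.5,95),(447.5,95),(412,57),(412,132)]])
print('brush',tri([ray(d['scene'],(210.5,229)),ray(d['side'],(179,196.7)),ray(b,(405,112))]))
"
```

```text
[0.6915 0.4037 0.0939] [0.0006231722779385013, 0.0009624712047759459, 0.0015298827377883183]
[np.float64(0.0370644079948416), np.float64(0.039101695216080534), np.float64(0.03846712575491258), np.float64(0.03681703588127147)]
brush (array([0.6585, 0.383 , 0.1977]), [0.0014498637858578682, 0.0006936651899218163, 0.0009181111955940903])
```

Cup rim: centre (0.692, 0.404), radius 38 mm, z=0.094. The brush top is at (0.659, 0.383, 0.20). A vertical grasp would touch both the cup and the hose. I'll lean the tool 15° toward the hex end and offset it 12 mm away from the cup, so closing pulls the coupling clear.

```bash
python3 -c "
from h import *
to(.565,.391,.2,117.6)"
```

```text
at [0.5825 0.2891 0.3268] [180.    0.1  84.8] units dx,dy,dz [ 3.33 -0.89  4.22] rz -3.28
```

Request:
{"name": "carry_out", "arguments": {
  "plan": [
    {"fingers":-1,"dx":0.83,"dy":-0.22,"dz":0,"rx":0,"ry":0,"rz":0},
    {"fingers":-1,"dx":0.83,"dy":-0.22,"dz":0,"rx":0,"ry":0,"rz":0},
    {"fingers":-1,"dx":0.83,"dy":-0.22,"dz":0.5,"rx":0,"ry":0,"rz":0},
    {"fingers":-1,"dx":0.84,"dy":-0.23,"dz":0.9,"rx":0,"ry":0,"rz":0},
    {"fingers":-1,"dx":0,"dy":0,"dz":0.9,"rx":0,"ry":0,"rz":-0.82},
    {"fingers":-1,"dx":0,"dy":0,"dz":0.9,"rx":0,"ry":0,"rz":-0.82},
    {"fingers":-1,"dx":0,"dy":0,"dz":0.9,"rx":0,"ry":0,"rz":-0.82},
    {"fingers":-1,"dx":0,"dy":0,"dz":0,"rx":0,"ry":0,"rz":-0.82},
    {"fingers":-1,"dx":0,"dy":0,"dz":0,"rx":0,"ry":-0.75,"rz":0},
    {"fingers":-1,"dx":0,"dy":0,"dz":0,"rx":0,"ry":-0.75,"rz":0},
    {"fingers":-1,"dx":0,"dy":0,"dz":0,"rx":0,"ry":0,"rz":0}
  ]
}}

```text
time_s: 16.42
tool_pos: [0.5612, 0.3956, 0.2027]
tool_rot: [-179.9, 14.9, 118.1]
force: [-0.1, 0.1, 0.1]
grip_width: 0.0871
```

```bash
python3 -c "
from h import *
W('w12')
o=sensors.get_obs(); print(R.from_euler('xyz',o['tool_rot'],degrees=True).as_matrix())
to(.565,.391,.01)"
```

```text
[0.5612 0.3956 0.2027] [-179.86   14.89  118.09] t 16.425 q [-33.8  26.8 -15.9  76.2  21.1  83.9 -23.7] F [-0.1  0.1  0.1] g 0.08707954877741672
[[-0.452   0.884   0.1194]
 [ 0.8541  0.4675 -0.2282]
 [-0.2575 -0.0012 -0.9663]]
at [0.5629 0.3936 0.2033] [-179.9   14.9  117.9] units dx,dy,dz [1.56 0.03 6.25] rz None
```

View pics/w12.png

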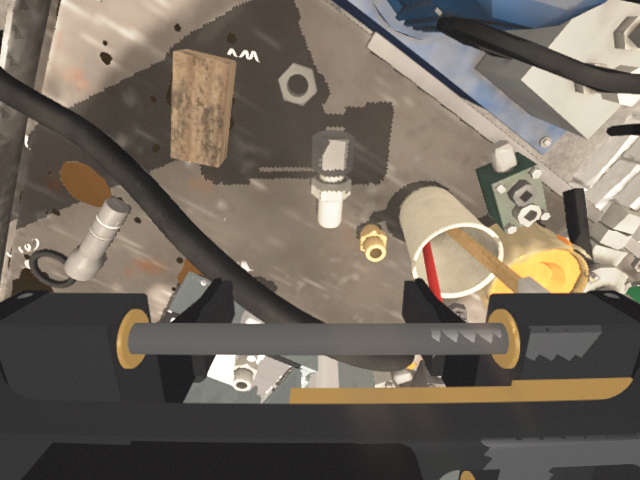

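```bash
python3 -c "
from h import *
c=L('w12')
for p in [(331,177),(330,222),(331,134)]: print(onz(ray(c,p),.017))
print(proj(c,[(.5747,.3984,.017),(.565,.391,.01)]))
import cv2
cv2.imwrite('pics/w12z.png',cv2.resize(cv2.imread('pics/w12.png')[110:250,260:400],None,fx=4,fy=4,interpolation=cv2.INTER_CUBIC))
to(.565,.391,.03)"
```

```text
[0.5752 0.3954 0.017 ]
[0.5988 0.3512 0.017 ]
[0.5548 0.4318 0.017 ]
[[332.0413 174.1519]
 [319.6707 173.4839]]
at [0.5629 0.3936 0.2033] [-179.9   14.9  117.9] units dx,dy,dz [1.38 0.03 5.61] rz None
```

View pics/w12z.png

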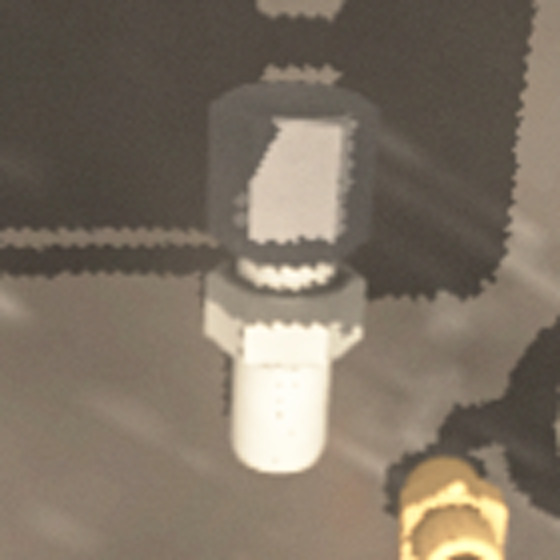

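Request:
{"name": "carry_out", "arguments": {
  "plan": [
    {"fingers":-1,"dx":0.23,"dy":0,"dz":0.93,"rx":0,"ry":0,"rz":0},
    {"fingers":-1,"dx":0.23,"dy":0,"dz":0.93,"rx":0,"ry":0,"rz":0},
    {"fingers":-1,"dx":0.23,"dy":0,"dz":0.93,"rx":0,"ry":0,"rz":0},
    {"fingers":-1,"dx":0.23,"dy":0,"dz":0.93,"rx":0,"ry":0,"rz":0},
    {"fingers":-1,"dx":0.23,"dy":0,"dz":0.93,"rx":0,"ry":0,"rz":0},
    {"fingers":-1,"dx":0.23,"dy":0,"dz":0.93,"rx":0,"ry":0,"rz":0},
    {"fingers":-1,"dx":0,"dy":0,"dz":0,"rx":0,"ry":0,"rz":0}
  ]
}}

```text
time_s: 17.35
tool_pos: [0.5655, 0.3859, 0.0294]
tool_rot: [-179.7, 15.1, 117.6]
force: [0.1, -0.0, 0.2]
grip_width: 0.0871
```

```bash
python3 -c "
from h import *
W('w13'); grab('scene','pics/sc13.png'); grab('side','pics/sd13.png')
import cv2
a=cv2.imread('pics/sc13.png')[180:380,140:340];b=cv2.imread('pics/sd13.png')[160:360,120:320]
cv2.imwrite('pics/m13.png',np.hstack([cv2.resize(a,(400,400)),cv2.resize(b,(400,400))]))
to(.565,.391,.01)"
```

```text
[0.5655 0.3859 0.0294] [-179.73   15.08  117.6 ] t 17.35 q [-33.8  34.4 -14.5  85.8  24.2  67.9 -29.2] F [ 0.1 -0.   0.2] g 0.08707113971299717
at [0.5666 0.3897 0.0334] [179.8  15.  117.6] units dx,dy,dz [ 0.26 -0.03  0.74] rz None
```

View pics/m13.png

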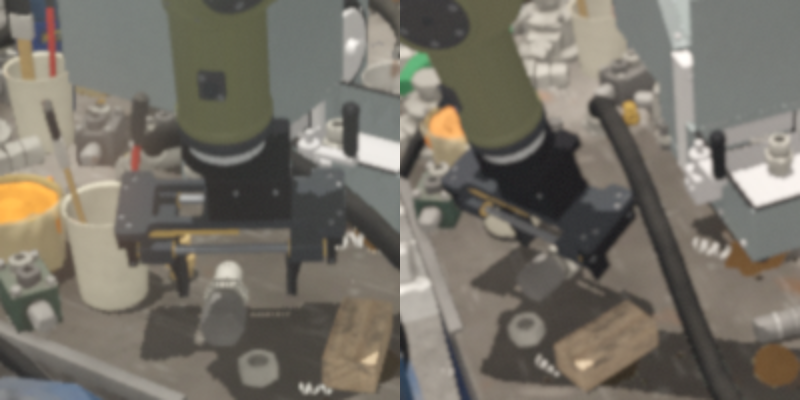

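View pics/w13.png

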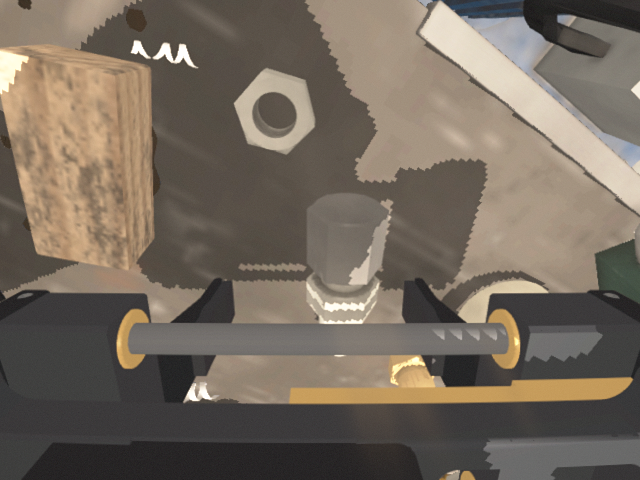

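It looks clear, so I'll go down the last stretch and close.

Request:
{"name": "carry_out", "arguments": {
  "plan": [
    {"fingers":-1,"dx":0.13,"dy":0,"dz":0.4,"rx":0,"ry":0,"rz":0},
    {"fingers":-1,"dx":0.12,"dy":0,"dz":0.34,"rx":0,"ry":0,"rz":0},
    {"fingers":-1,"dx":0,"dy":0,"dz":0,"rx":0,"ry":0,"rz":0},
    {"fingers":0.1,"dx":0,"dy":0,"dz":0,"rx":0,"ry":0,"rz":0},
    {"fingers":0.1,"dx":0,"dy":0,"dz":0,"rx":0,"ry":0,"rz":0},
    {"fingers":0.1,"dx":0,"dy":0,"dz":0,"rx":0,"ry":0,"rz":0},
    {"fingers":0.1,"dx":0,"dy":0,"dz":0,"rx":0,"ry":0,"rz":0}
  ],
  "force": 20
}}

```text
time_s: 18.38
tool_pos: [0.565, 0.3922, 0.0088]
tool_rot: [179.9, 15.0, 117.8]
force: [2.2, 0.5, -0.0]
grip_width: 0.0552
```

```bash
python3 -c "
from h import *
W('w14')"
```

```text
[0.565  0.3922 0.0088] [179.86  14.98 117.78] t 18.375 q [-34.3  35.8 -14.4  86.3  24.9  65.9 -30.2] F [ 2.2  0.5 -0. ] g 0.05520550646619586
```

View pics/w14.png

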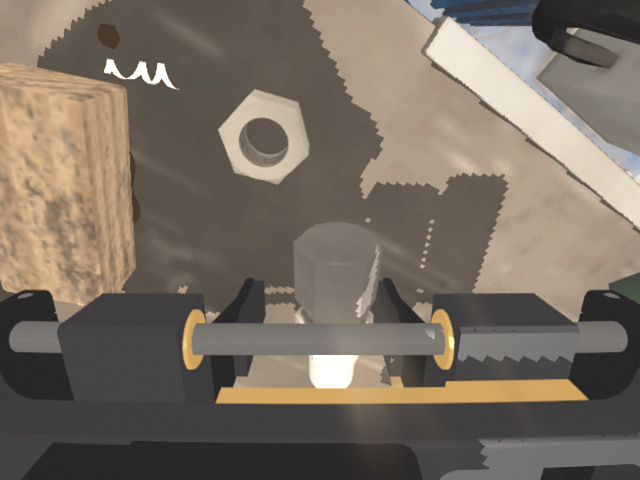

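Request:
{"name": "carry_out", "arguments": {
  "plan": [
    {"fingers":1,"dx":0,"dy":0,"dz":0,"rx":0,"ry":0,"rz":0},
    {"fingers":1,"dx":0,"dy":0,"dz":0,"rx":0,"ry":0,"rz":0},
    {"fingers":1,"dx":0,"dy":0,"dz":0,"rx":0,"ry":0,"rz":0},
    {"fingers":1,"dx":0,"dy":0,"dz":0,"rx":0,"ry":0,"rz":0},
    {"fingers":1,"dx":0,"dy":0,"dz":0,"rx":0,"ry":0,"rz":0}
  ],
  "force": 45
}}

```text
time_s: 19.05
tool_pos: [0.5646, 0.3919, 0.0086]
tool_rot: [179.9, 15.0, 117.8]
force: [3.9, 1.6, 2.4]
grip_width: 0.0357
```

```bash
python3 -c "
from h import *
W('w15')"
```

```text
[0.5646 0.3919 0.0086] [179.92  15.   117.79] t 19.05 q [-34.3  35.8 -14.4  86.3  24.8  65.9 -30.2] F [3.9 1.6 2.4] g 0.03573935457243168
```

View pics/w15.png

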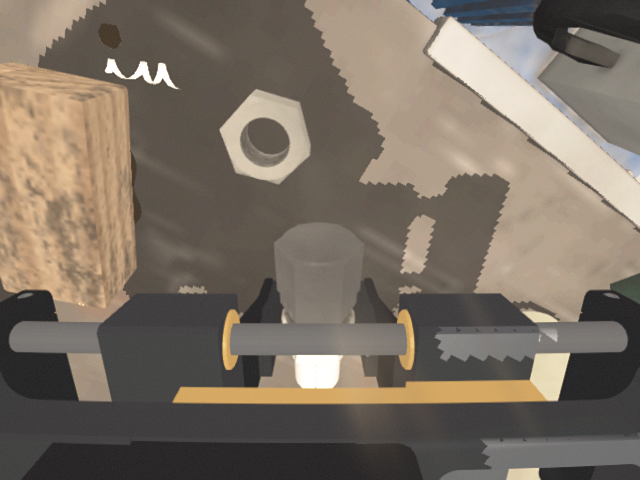

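Request:
{"name": "carry_out", "arguments": {
  "plan": [
    {"fingers":1,"dx":-0.09,"dy":0,"dz":-0.32,"rx":0,"ry":0,"rz":0},
    {"fingers":1,"dx":-0.17,"dy":0,"dz":-0.64,"rx":0,"ry":0,"rz":0},
    {"fingers":1,"dx":-0.26,"dy":0,"dz":-0.97,"rx":0,"ry":0,"rz":0},
    {"fingers":1,"dx":0,"dy":0,"dz":0,"rx":0,"ry":0,"rz":0}
  ]
}}

```text
time_s: 19.6
tool_pos: [0.5654, 0.3931, 0.0716]
tool_rot: [179.7, 14.9, 117.7]
force: [0.9, 0.6, -3.0]
grip_width: 0.0357
```

```bash
python3 -c "
from h import *
W('w16'); grab('scene','pics/sc16.png'); grab('side','pics/sd16.png')
import cv2
a=cv2.imread('pics/sc16.png')[180:380,140:340];b=cv2.imread('pics/sd16.png')[160:360,120:320]
cv2.imwrite('pics/m16.png',np.hstack([cv2.resize(a,(400,400)),cv2.resize(b,(400,400))]))"
```

```text
[0.5654 0.3931 0.0716] [179.68  14.91 117.72] t 19.6 q [-33.8  32.1 -15.1  84.1  23.4  71.2 -28.1] F [ 0.9  0.6 -3. ] g 0.03567124146711194
```

View pics/m16.png

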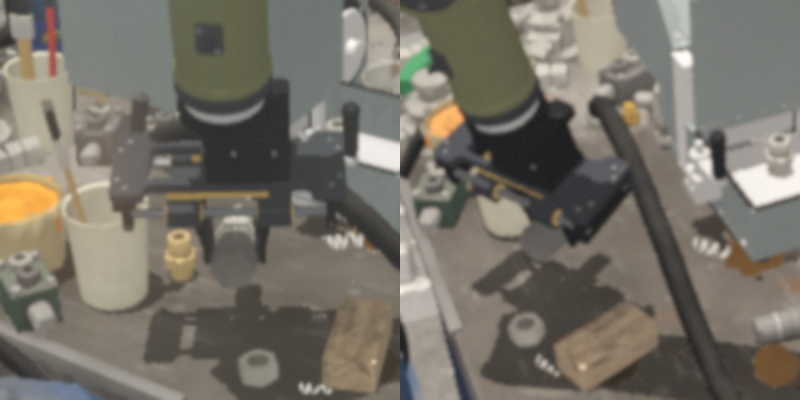

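View pics/w16.png

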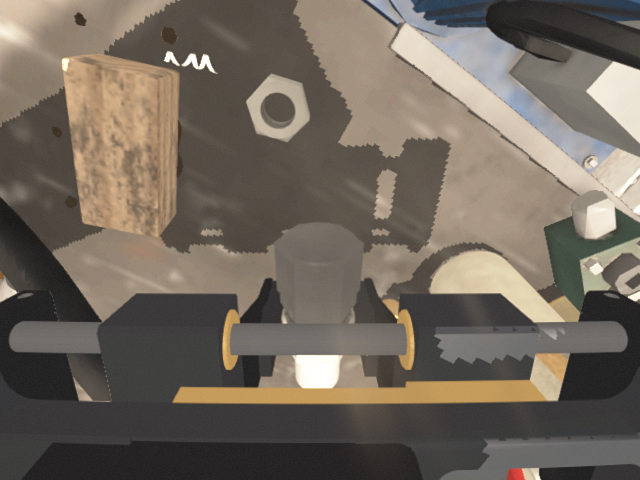

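The grip is solid. I'll lift to z≈0.22 and turn toward the placing yaw about the world vertical.

Request:
{"name": "carry_out", "arguments": {
  "plan": [
    {"fingers":1,"dx":-0.26,"dy":0,"dz":-0.97,"rx":0,"ry":0,"rz":0},
    {"fingers":1,"dx":-0.26,"dy":0,"dz":-0.97,"rx":0,"ry":0,"rz":0},
    {"fingers":1,"dx":-0.26,"dy":0,"dz":-0.97,"rx":0,"ry":0,"rz":0},
    {"fingers":1,"dx":-0.26,"dy":0,"dz":-0.97,"rx":0,"ry":0,"rz":0},
    {"fingers":1,"dx":-0.26,"dy":0,"dz":-0.97,"rx":0,"ry":0,"rz":0},
    {"fingers":1,"dx":0,"dy":0,"dz":0,"rx":0.215,"ry":0,"rz":0.805},
    {"fingers":1,"dx":0,"dy":0,"dz":0,"rx":0.215,"ry":0,"rz":0.805},
    {"fingers":1,"dx":0,"dy":0,"dz":0,"rx":0.215,"ry":0,"rz":0.805},
    {"fingers":1,"dx":0,"dy":0,"dz":0,"rx":0.215,"ry":0,"rz":0.805},
    {"fingers":1,"dx":0,"dy":0,"dz":0,"rx":0.215,"ry":0,"rz":0.805},
    {"fingers":1,"dx":0,"dy":0,"dz":0,"rx":0.215,"ry":0,"rz":0.805}
  ]
}}

```text
time_s: 21.12
tool_pos: [0.5635, 0.3913, 0.2165]
tool_rot: [-179.9, 15.2, 67.6]
force: [0.3, -0.3, -4.1]
grip_width: 0.036
```

```bash
python3 -c "
from h import *
to(.5255,.1205,.22,68); o=sensors.get_obs(); print(o['qpos'],o['grip_width'],o['time_s'])
import cv2
a=cv2.imread('pics/sd16.png')[200:310,240:400]; cv2.imwrite('pics/sd16z.png',cv2.resize(a,None,fx=5,fy=5,interpolation=cv2.INTER_CUBIC))"
```

```text
at [0.5635 0.3913 0.2165] [-179.9   15.2   67.6] units dx,dy,dz [-8.55  2.28  2.19] rz -0.04
[-35.7962  34.0378  -8.1082  63.4138  10.7783  96.6731 -65.5672] 0.0360225623568458 21.125
```

View pics/sd16z.png

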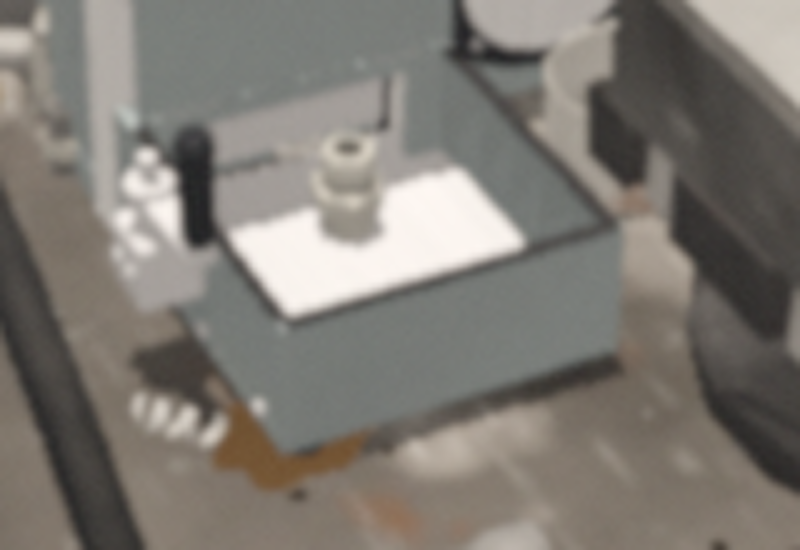

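```bash
python3 -c "
from h import *
d=pickle.load(open('d0.pkl','rb'))['side']
f=lambda x,y:(240+x/5,200+y/5)
A=onz(ray(d,f(288,322)),.078);B=onz(ray(d,f(618,228)),.078);print(A,B,np.hypot(*(A-B)[:2]),np.degrees(np.arctan2(*(A-B)[:2])))
m=(A+B)/2; y=np.arctan2(*(A-B)[:2]); ex=np.array([np.cos(y),-np.sin(y)]);print('O',m[:2]+.081*ex)
print('adapter',onz(ray(d,f(350,148)),.064),onz(ray(d,f(349,225)),.02))
"
```

```text
[0.4843 0.2093 0.078 ] [0.4709 0.0569 0.078 ] 0.15301688327031013 5.02395834536193
O [0.5583 0.126 ]
adapter [0.5952 0.1161 0.064 ] [0.5966 0.1156 0.02  ]
```

Request:
{"name": "carry_out", "arguments": {
  "plan": [
    {"fingers":1,"dx":-0.5,"dy":0.13,"dz":0.13,"rx":0,"ry":0,"rz":0},
    {"fingers":1,"dx":-0.86,"dy":0.23,"dz":0.22,"rx":0,"ry":0,"rz":0},
    {"fingers":1,"dx":-0.86,"dy":0.23,"dz":0.22,"rx":0,"ry":0,"rz":0},
    {"fingers":1,"dx":-0.86,"dy":0.23,"dz":0.22,"rx":0,"ry":0,"rz":0},
    {"fingers":1,"dx":-0.86,"dy":0.23,"dz":0.22,"rx":0,"ry":0,"rz":0},
    {"fingers":1,"dx":-0.86,"dy":0.23,"dz":0.22,"rx":0,"ry":0,"rz":0},
    {"fingers":1,"dx":-0.86,"dy":0.23,"dz":0.22,"rx":0,"ry":0,"rz":0},
    {"fingers":1,"dx":-0.86,"dy":0.23,"dz":0.22,"rx":0,"ry":0,"rz":0},
    {"fingers":1,"dx":-0.86,"dy":0.23,"dz":0.22,"rx":0,"ry":0,"rz":0},
    {"fingers":1,"dx":-0.7,"dy":0.19,"dz":0.18,"rx":0,"ry":0,"rz":0},
    {"fingers":1,"dx":-0.47,"dy":0.13,"dz":0.12,"rx":0,"ry":0,"rz":0},
    {"fingers":1,"dx":0,"dy":0,"dz":0,"rx":0,"ry":0,"rz":0}
  ]
}}

```text
time_s: 22.62
tool_pos: [0.5277, 0.1194, 0.2216]
tool_rot: [180.0, 15.0, 67.7]
force: [-0.3, 0.5, -2.5]
grip_width: 0.0355
```

```bash
python3 -c "
from h import *
W('w17'); grab('side','pics/sd17.png')
import cv2
b=cv2.imread('pics/sd17.png')[120:320,200:400]
cv2.imwrite('pics/sd17z.png',cv2.resize(b,(600,600)))
to(.5253,.120,.22,68); to(.5253,.120,.10); to(.5253,.120,.030)"
```

```text
[0.5277 0.1194 0.2216] [179.95  15.    67.69] t 22.625 q [-19.8  12.9  -3.5  91.6  11.3  86.5 -47.3] F [-0.3  0.5 -2.5] g 0.035524484947280416
at [0.5277 0.1216 0.2215] [180.   14.9  67.9] units dx,dy,dz [-0.06 -0.05  0.07] rz -0.01
at [0.5277 0.1216 0.2215] [180.   14.9  67.9] units dx,dy,dz [ 0.97 -0.05  3.93] rz None
at [0.5277 0.1216 0.2215] [180.   14.9  67.9] units dx,dy,dz [ 1.57 -0.05  6.19] rz None
```

View pics/sd17z.png

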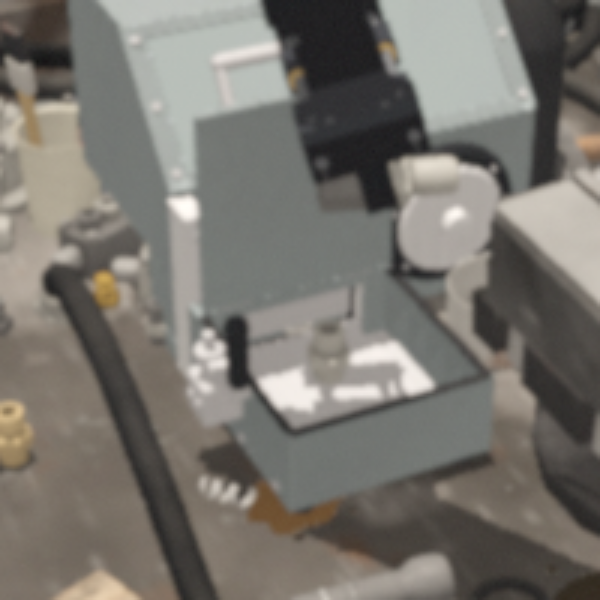

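View pics/w17.png

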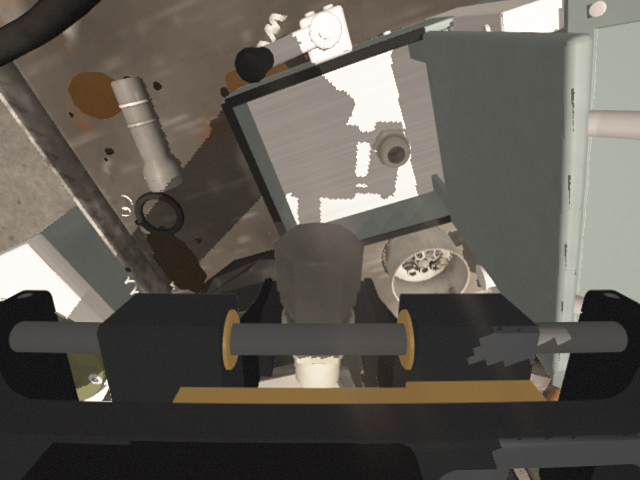

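```bash
python3 -c "
from h import *
c=L('w17'); 
O=np.array([.5565,.1275]); y=np.deg2rad(-5); ex=np.array([np.cos(y),np.sin(y)]); ey=np.array([-np.sin(y),np.cos(y)])
bx=lambda p: np.array([(p[:2]-O)@ex,(p[:2]-O)@ey])
for n,p,z in [('FL rim',(229,100),.078),('RL rim',(425,31),.078),('floor FL',(248,110),.02),('adapter',(394,151),.064),('adapter base?',(390,147),.02),('peg',(256,60),.151),('floor RL',(415,52),.02),('rimFR',(452,222),.078),('lid top edge',(575,36),.246),('lid top edge lower',(553,370),.246)]:
    q=onz(ray(c,p),z); print(n,q,bx(q))
print(proj(c,[np.r_[O+ex*a+ey*b,z] for a,b,z in [(-.03,-.008,.037),(-.075,.075,.02),(-.081,.081,.078),(.081,.081,.078),(.081,-.081,.078),(-.081,-.081,.078)]]))
"
```

```text
FL rim [0.4923 0.2109 0.078 ] [-0.0713  0.0775]
RL rim [0.6418 0.1996 0.078 ] [0.0787 0.0793]
floor FL [0.4878 0.1928 0.02  ] [-0.0742  0.059 ]
adapter [0.5991 0.1198 0.064 ] [ 0.0431 -0.004 ]
adapter base? [0.6006 0.1089 0.02  ] [ 0.0455 -0.0147]
peg [0.5365 0.2277 0.151 ] [-0.0287  0.0981]
floor RL [0.6443 0.1813 0.02  ] [0.0828 0.0612]
rimFR [0.6295 0.0405 0.078 ] [ 0.0803 -0.0803]
lid top edge [0.6402 0.2001 0.246 ] [0.0771 0.0796]
lid top edge lower [0.6276 0.0477 0.246 ] [ 0.0778 -0.0733]
[[314.6184 168.4081]
 [240.3048  92.9435]
 [215.4423  99.5175]
 [427.8689  27.2795]
 [452.8341 222.4344]
 [287.378  265.0567]]
```

At yaw 68 the gripper's far end would reach the open lid. Yaw 105 leans it away from the lid and keeps the camera clear of the peg, so I'll turn to that first.

Request:
{"name": "carry_out", "arguments": {
  "plan": [
    {"fingers":1,"dx":0,"dy":0,"dz":0,"rx":-0.24,"ry":0,"rz":-0.9},
    {"fingers":1,"dx":0,"dy":0,"dz":0,"rx":-0.24,"ry":0,"rz":-0.9},
    {"fingers":1,"dx":0,"dy":0,"dz":0,"rx":-0.24,"ry":0,"rz":-0.9},
    {"fingers":1,"dx":0,"dy":0,"dz":0,"rx":-0.24,"ry":0,"rz":-0.9},
    {"fingers":1,"dx":0,"dy":0,"dz":0,"rx":0,"ry":0,"rz":0}
  ]
}}

```text
time_s: 23.35
tool_pos: [0.527, 0.122, 0.2218]
tool_rot: [180.0, 15.0, 105.1]
force: [-0.3, 0.5, -3.8]
grip_width: 0.0359
```

```bash
python3 -c "
from h import *
W('w18')
to(.5294,.120,.22,105); to(.5294,.120,.10);to(.5294,.120,.04); to(.5294,.120,.030)"
```

```text
[0.527  0.122  0.2218] [179.98  14.95 105.1 ] t 23.35 q [-18.9   6.5  -7.4  99.   15.9  78.  -15. ] F [-0.3  0.5 -3.8] g 0.03594179269493254
at [0.5274 0.1216 0.2217] [180.  15. 105.] units dx,dy,dz [-0.05  0.05  0.07] rz -0.0
at [0.5274 0.1216 0.2217] [180.  15. 105.] units dx,dy,dz [0.98 0.05 3.94] rz None
at [0.5274 0.1216 0.2217] [180.  15. 105.] units dx,dy,dz [1.5  0.05 5.87] rz None
at [0.5274 0.1216 0.2217] [180.  15. 105.] units dx,dy,dz [1.58 0.05 6.19] rz None
```

View pics/w18.png

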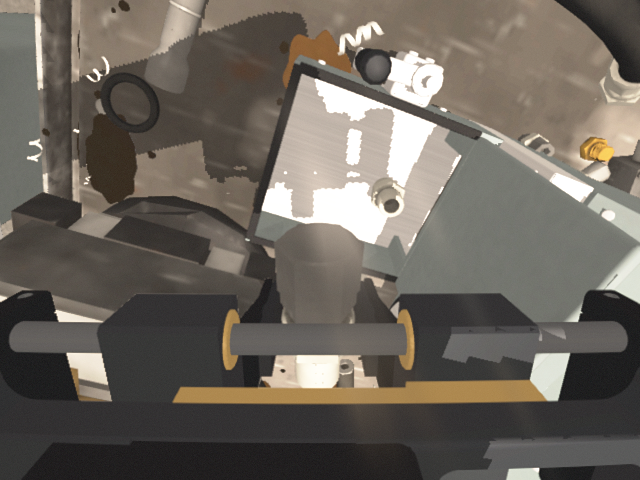

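```bash
python3 -c "
from h import *
c=L('w18')
for p in [(212,258),(240,262),(110,285),(20,210)]: print(p,onz(ray(c,p),.16),onz(ray(c,p),.08))
s=pickle.load(open('d0.pkl','rb'))
# machine top near corner: side px (365,190), scene px (365,180)/(470,190)
print(tri([ray(s['side'],(397,262)),ray(s['scene'],(366,197))]))
for p in [(365,188),(378,262)]: print(p,onz(ray(s['side'],p),.16),onz(ray(s['side'],p),.05))
"
```

```text
(212, 258) [0.4608 0.085  0.16  ] [0.4466 0.0244 0.08  ]
(240, 262) [0.4801 0.0867 0.16  ] [0.4738 0.0268 0.08  ]
(110, 285) [0.3899 0.0406 0.16  ] [ 0.3472 -0.0379  0.08  ]
(20, 210) [0.334  0.0896 0.16  ] [0.2687 0.0309 0.08  ]
(array([ 0.478 , -0.0129,  0.082 ]), [0.06579705256077682, 0.06579705256077681])
(365, 188) [0.5545 0.002  0.16  ] [ 0.7025 -0.1072  0.05  ]
(378, 262) [0.3275 0.1286 0.16  ] [0.4378 0.0405 0.05  ]
```

```bash
python3 -c "
from h import *
s=pickle.load(open('d0.pkl','rb'))
import cv2
a=cv2.imread('pics/scene0.png')[130:290,340:500];b=cv2.imread('pics/sd17.png')[140:340,340:540]
cv2.imwrite('pics/mach.png',np.hstack([cv2.resize(a,(400,400)),cv2.resize(b,(400,400))]))
"
```

```text
(no output)
```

View pics/mach.png

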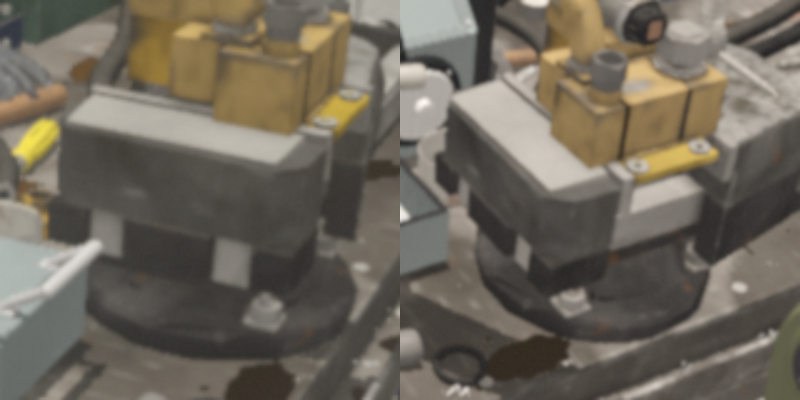

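```bash
python3 -c "
from h import *
s=pickle.load(open('d0.pkl','rb'))
for a,b in [((367,179),(364,192.5)),((454,195),(412.5,235)),((468,186),(446,226))]: print(tri([ray(s['scene'],a),ray(s['side'],b)]))
"
```

```text
(array([0.4969, 0.0469, 0.1964]), [0.00313507532963578, 0.003135075329635739])
(array([0.3107, 0.0686, 0.208 ]), [0.0013056025959819432, 0.0013056025959818577])
(array([ 0.3005, -0.0024,  0.206 ]), [0.004254733443690512, 0.004254733443690542])
```

Request:
{"name": "carry_out", "arguments": {
  "plan": [
    {"fingers":1,"dx":0.2,"dy":0.01,"dz":0.79,"rx":0,"ry":0,"rz":0},
    {"fingers":1,"dx":0.2,"dy":0.01,"dz":0.79,"rx":0,"ry":0,"rz":0},
    {"fingers":1,"dx":0.2,"dy":0.01,"dz":0.79,"rx":0,"ry":0,"rz":0},
    {"fingers":1,"dx":0.2,"dy":0.01,"dz":0.79,"rx":0,"ry":0,"rz":0},
    {"fingers":1,"dx":0.2,"dy":0.01,"dz":0.79,"rx":0,"ry":0,"rz":0},
    {"fingers":1,"dx":0,"dy":0,"dz":0,"rx":0,"ry":0,"rz":0}
  ]
}}

```text
time_s: 24.15
tool_pos: [0.5282, 0.119, 0.0973]
tool_rot: [-179.7, 15.0, 105.0]
force: [0.2, 0.2, -3.8]
grip_width: 0.0358
```

```bash
python3 -c "
from h import *
W('w19'); grab('side','pics/sd19.png')
import cv2
b=cv2.imread('pics/sd19.png')[120:320,200:400]
cv2.imwrite('pics/sd19z.png',cv2.resize(b,(600,600)))
to(.5294,.120,.030)"
```

```text
[0.5282 0.119  0.0973] [-179.72   15.02  105.03] t 24.15 q [-19.1  12.7  -7.2 106.9  18.   64.9 -19.4] F [ 0.2  0.2 -3.8] g 0.03579357158139461
at [0.5302 0.1196 0.0999] [180.  15. 105.] units dx,dy,dz [ 0.62 -0.02  2.25] rz None
```

View pics/sd19z.png

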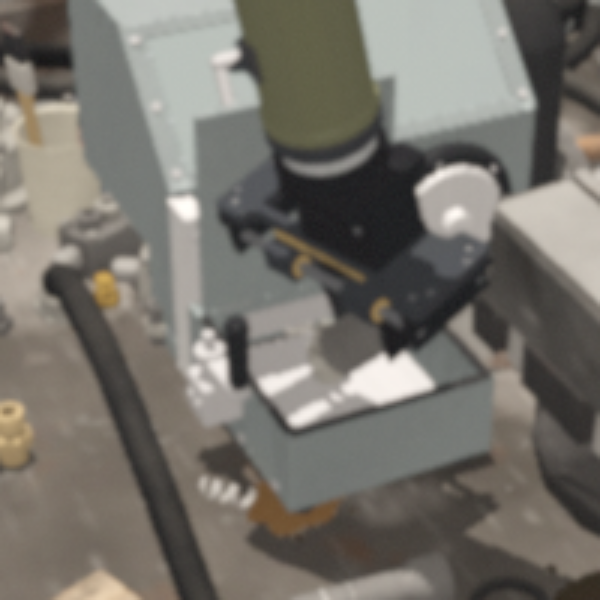

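View pics/w19.png

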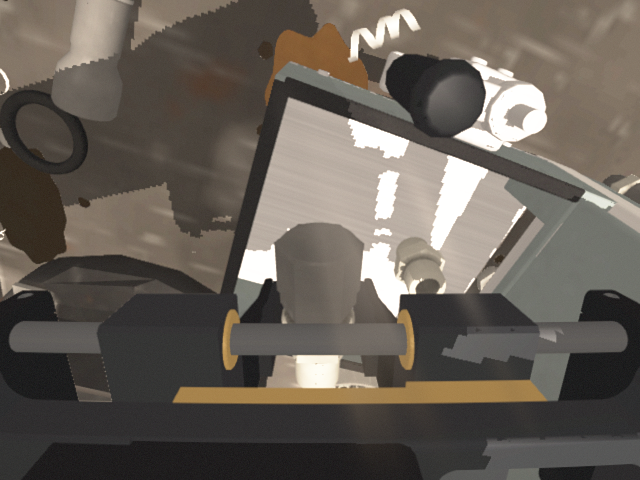

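Request:
{"name": "carry_out", "arguments": {
  "plan": [
    {"fingers":1,"dx":0.18,"dy":0,"dz":0.65,"rx":0,"ry":0,"rz":0},
    {"fingers":1,"dx":0.18,"dy":0,"dz":0.65,"rx":0,"ry":0,"rz":0},
    {"fingers":1,"dx":0.13,"dy":0,"dz":0.5,"rx":0,"ry":0,"rz":0},
    {"fingers":1,"dx":0.08,"dy":0,"dz":0.3,"rx":0,"ry":0,"rz":0},
    {"fingers":1,"dx":0,"dy":0,"dz":0,"rx":0,"ry":0,"rz":0},
    {"fingers":1,"dx":0,"dy":0,"dz":0,"rx":0,"ry":0,"rz":0}
  ]
}}

```text
time_s: 25.0
tool_pos: [0.5302, 0.1197, 0.0349]
tool_rot: [179.9, 15.0, 105.0]
force: [0.0, -0.0, -2.4]
grip_width: 0.0358
```

```bash
python3 -c "
from h import *
W('w20'); grab('side','pics/sd20.png')
import cv2
b=cv2.imread('pics/sd20.png')[120:320,200:400]
cv2.imwrite('pics/sd20z.png',cv2.resize(b,(600,600)))
to(.5294,.120,.029)"
```

```text
[0.5302 0.1197 0.0349] [179.92  14.99 105.04] t 25.0 q [-19.5  17.   -6.8 109.6  19.9  57.9 -22.3] F [ 0.  -0.  -2.4] g 0.035778118304967146
at [0.5301 0.1197 0.0349] [179.9  15.  105. ] units dx,dy,dz [ 0.07 -0.02  0.19] rz None
```

View pics/w20.png

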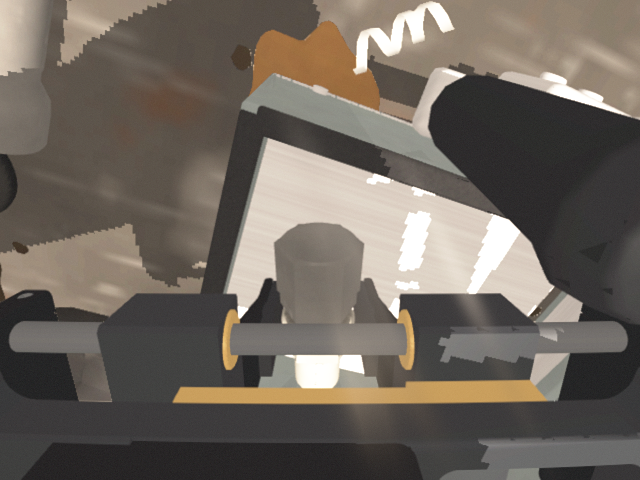

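Request:
{"name": "carry_out", "arguments": {
  "plan": [
    {"fingers":1,"dx":0.03,"dy":0,"dz":0.1,"rx":0,"ry":0,"rz":0},
    {"fingers":1,"dx":0.02,"dy":0,"dz":0.07,"rx":0,"ry":0,"rz":0},
    {"fingers":1,"dx":0,"dy":0,"dz":0,"rx":0,"ry":0,"rz":0}
  ]
}}

```text
time_s: 25.48
tool_pos: [0.5294, 0.1195, 0.0287]
tool_rot: [-180.0, 15.0, 105.1]
force: [-0.8, 0.1, -3.9]
grip_width: 0.0359
```

Request:
{"name": "carry_out", "arguments": {
  "plan": [
    {"fingers":1,"dx":0.01,"dy":0,"dz":0.04,"rx":0,"ry":0,"rz":0},
    {"fingers":1,"dx":0.01,"dy":0,"dz":0.03,"rx":0,"ry":0,"rz":0},
    {"fingers":1,"dx":0,"dy":0,"dz":0,"rx":0,"ry":0,"rz":0}
  ]
}}

```text
time_s: 25.85
tool_pos: [0.5296, 0.1195, 0.0284]
tool_rot: [-180.0, 15.1, 105.1]
force: [-4.4, -1.0, 9.4]
grip_width: 0.0357
```

It's resting on the floor with +9 N, so I'll open gently.

Request:
{"name": "carry_out", "arguments": {
  "plan": [
    {"fingers":0.1,"dx":0,"dy":0,"dz":0,"rx":0,"ry":0,"rz":0},
    {"fingers":0,"dx":0,"dy":0,"dz":0,"rx":0,"ry":0,"rz":0},
    {"fingers":-0.06,"dx":0,"dy":0,"dz":0,"rx":0,"ry":0,"rz":0},
    {"fingers":-0.06,"dx":0,"dy":0,"dz":0,"rx":0,"ry":0,"rz":0}
  ],
  "force": 20
}}

```text
time_s: 26.35
tool_pos: [0.5297, 0.1196, 0.0266]
tool_rot: [180.0, 15.0, 105.1]
force: [0.6, 0.4, 0.0]
grip_width: 0.046
```

```bash
python3 -c "
from h import *
W('w21')"
```

```text
[0.5297 0.1196 0.0266] [179.98  15.   105.07] t 26.35 q [-19.6  17.7  -6.8 109.9  20.1  57.1 -22.7] F [0.6 0.4 0. ] g 0.04599583394127704
```

View pics/w21.png

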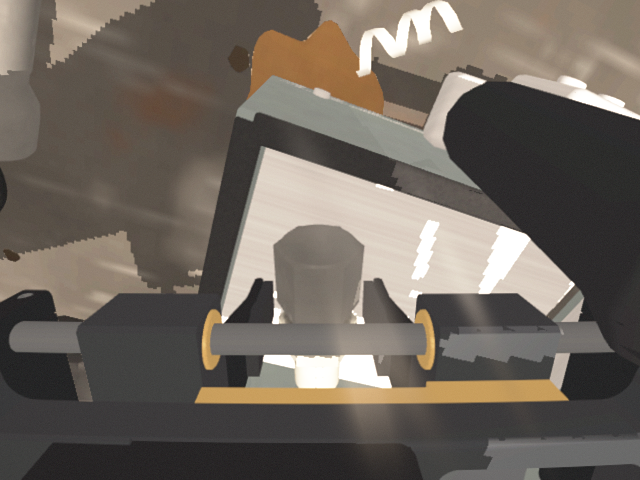

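Request:
{"name": "carry_out", "arguments": {
  "plan": [
    {"fingers":-0.06,"dx":-0.1,"dy":0,"dz":-0.4,"rx":0,"ry":0,"rz":0},
    {"fingers":-0.06,"dx":-0.26,"dy":0,"dz":-0.97,"rx":0,"ry":0,"rz":0},
    {"fingers":-0.06,"dx":-0.26,"dy":0,"dz":-0.97,"rx":0,"ry":0,"rz":0},
    {"fingers":-0.06,"dx":-0.26,"dy":0,"dz":-0.97,"rx":0,"ry":0,"rz":0},
    {"fingers":-0.06,"dx":-0.26,"dy":0,"dz":-0.97,"rx":0,"ry":0,"rz":0},
    {"fingers":-0.06,"dx":-0.26,"dy":0,"dz":-0.97,"rx":0,"ry":0,"rz":0},
    {"fingers":-0.06,"dx":-0.26,"dy":0,"dz":-0.97,"rx":0,"ry":0,"rz":0},
    {"fingers":-0.06,"dx":-0.26,"dy":0,"dz":-0.97,"rx":0,"ry":0,"rz":0},
    {"fingers":-0.06,"dx":0,"dy":0,"dz":0,"rx":0,"ry":0,"rz":0}
  ]
}}

```text
time_s: 27.52
tool_pos: [0.5308, 0.1204, 0.2535]
tool_rot: [179.6, 15.0, 105.0]
force: [0.4, -0.1, 0.6]
grip_width: 0.0457
```

```bash
python3 -c "
from h import *
W('w22'); grab('side','pics/sd22.png')
import cv2
b=cv2.imread('pics/sd22.png')[120:320,200:400]
cv2.imwrite('pics/sd22z.png',cv2.resize(b,(600,600)))
"
```

```text
[0.5308 0.1204 0.2535] [179.64  14.96 104.98] t 27.525 q [-18.7   5.6  -7.3  96.3  15.7  81.1 -13.9] F [ 0.4 -0.1  0.6] g 0.0457391269926026
```

View pics/sd22z.png

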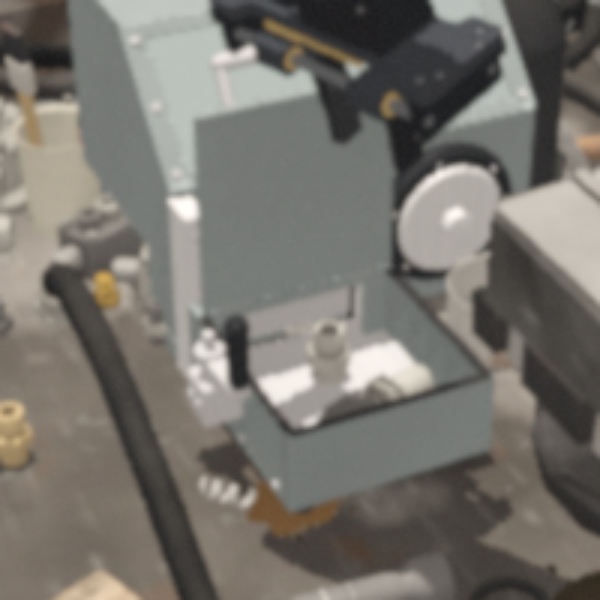

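View pics/w22.png

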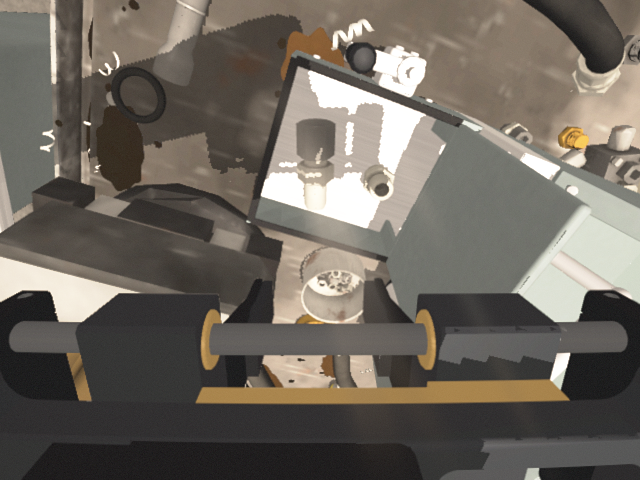

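The coupling lies flat and the adapter still stands. Next I'll straighten the tool, rise and re-grip the lid bar where I let go of it.

Request:
{"name": "carry_out", "arguments": {
  "plan": [
    {"fingers":0.3,"dx":-0.26,"dy":0,"dz":-0.97,"rx":0,"ry":0,"rz":0},
    {"fingers":0.3,"dx":-0.26,"dy":0,"dz":-0.97,"rx":0,"ry":0,"rz":0},
    {"fingers":0.3,"dx":-0.1,"dy":0,"dz":-0.5,"rx":0,"ry":0,"rz":0},
    {"fingers":0.3,"dx":0,"dy":0,"dz":0,"rx":0,"ry":0.75,"rz":0},
    {"fingers":0.3,"dx":0,"dy":0,"dz":0,"rx":0,"ry":0.75,"rz":0},
    {"fingers":0.3,"dx":0,"dy":0,"dz":0,"rx":0,"ry":0,"rz":1},
    {"fingers":0.3,"dx":0,"dy":0,"dz":0,"rx":0,"ry":0,"rz":1},
    {"fingers":0.3,"dx":0,"dy":0,"dz":0,"rx":0,"ry":0,"rz":0}
  ]
}}

```text
time_s: 28.62
tool_pos: [0.5287, 0.1206, 0.3242]
tool_rot: [-179.9, 0.0, 85.2]
force: [0.2, -0.2, -0.3]
grip_width: 0.0304
```

```bash
python3 -c "
from h import *
W('w23')
to(.6685,.122,.325,85);to(.6685,.122,.253,85)"
```

```text
[0.5287 0.1206 0.3242] [-179.88    0.04   85.17] t 28.625 q [-13.2   3.8  -2.6  88.9   0.2  87.5 -20.6] F [ 0.2 -0.2 -0.3] g 0.030372361529865978
at [0.5288 0.1207 0.3243] [-179.9    0.    85.3] units dx,dy,dz [ 0.43  4.64 -0.03] rz 0.03
at [0.5288 0.1207 0.3243] [-179.9    0.    85.3] units dx,dy,dz [0.43 4.64 2.37] rz 0.03
```

View pics/w23.png

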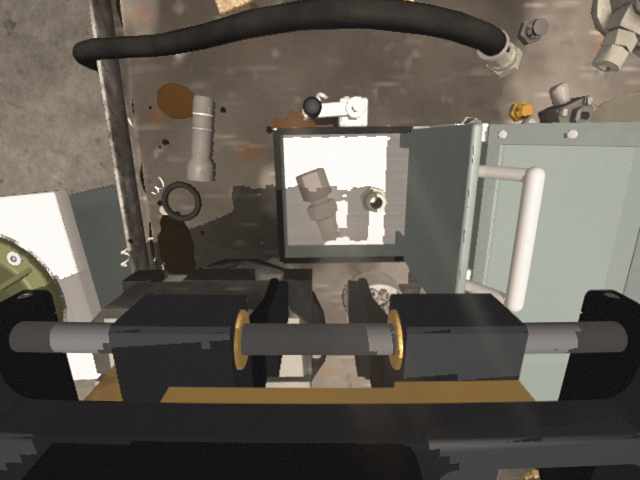

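```bash
python3 -c "
from h import *
c=L('w23')
print(onz(ray(c,(534,175)),.265),onz(ray(c,(516,305)),.265),'lid edge',onz(ray(c,(475,125)),.246))
"
```

```text
[0.671  0.1651 0.265 ] [0.6668 0.0733 0.265 ] lid edge [0.6398 0.1985 0.246 ]
```

Request:
{"name": "carry_out", "arguments": {
  "plan": [
    {"fingers":0.3,"dx":0.08,"dy":0.93,"dz":0,"rx":0,"ry":0,"rz":0},
    {"fingers":0.3,"dx":0.08,"dy":0.93,"dz":0,"rx":0,"ry":0,"rz":0},
    {"fingers":0.3,"dx":0.08,"dy":0.93,"dz":0,"rx":0,"ry":0,"rz":0},
    {"fingers":0.3,"dx":0.08,"dy":0.93,"dz":0,"rx":0,"ry":0,"rz":0},
    {"fingers":0.3,"dx":0.08,"dy":0.93,"dz":0,"rx":0,"ry":0,"rz":0},
    {"fingers":0.3,"dx":0,"dy":0,"dz":0.7,"rx":0,"ry":0,"rz":0},
    {"fingers":0.3,"dx":0,"dy":0,"dz":0.8,"rx":0,"ry":0,"rz":0},
    {"fingers":0.3,"dx":0,"dy":0,"dz":0.4,"rx":0,"ry":0,"rz":0},
    {"fingers":0.3,"dx":0,"dy":0,"dz":0,"rx":0,"ry":0,"rz":0}
  ]
}}

```text
time_s: 29.8
tool_pos: [0.6686, 0.1207, 0.2672]
tool_rot: [-179.9, 0.0, 85.2]
force: [0.5, 0.2, -0.6]
grip_width: 0.031
```

```bash
python3 -c "
from h import *
W('w24'); grab('side','pics/sd24.png')
import cv2
b=cv2.imread('pics/sd24.png')[80:280,200:400]
cv2.imwrite('pics/sd24z.png',cv2.resize(b,(600,600)))
"
```

```text
[0.6686 0.1207 0.2672] [-179.87    0.04   85.15] t 29.8 q [-11.8  21.2  -0.9  74.3   0.3  84.6 -17.5] F [ 0.5  0.2 -0.6] g 0.030962905288972192
```

View pics/sd24z.png

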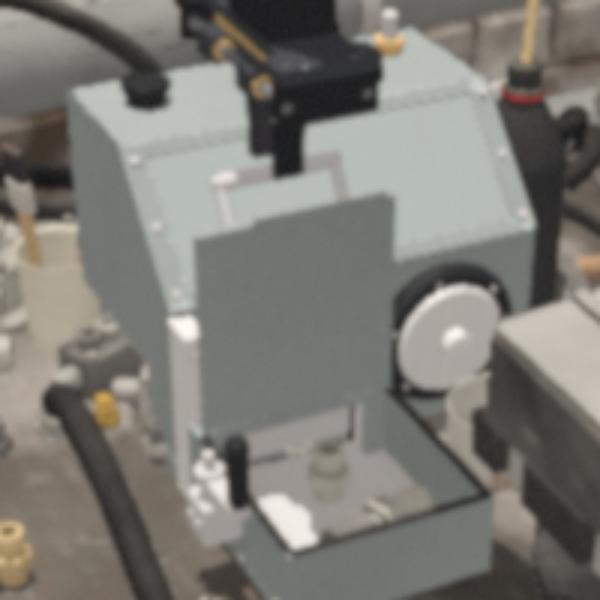

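View pics/w24.png

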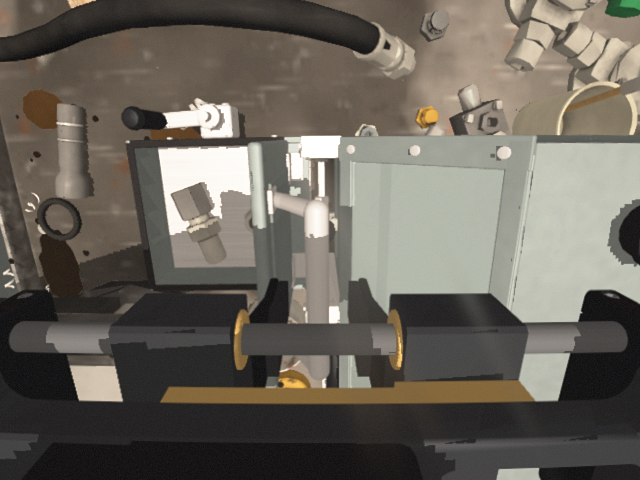

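Request:
{"name": "carry_out", "arguments": {
  "plan": [
    {"fingers":0.3,"dx":0,"dy":0,"dz":0.43,"rx":0,"ry":0,"rz":0},
    {"fingers":1,"dx":0,"dy":0,"dz":0,"rx":0,"ry":0,"rz":0},
    {"fingers":1,"dx":0,"dy":0,"dz":0,"rx":0,"ry":0,"rz":0},
    {"fingers":1,"dx":0,"dy":0,"dz":0,"rx":0,"ry":0,"rz":0},
    {"fingers":1,"dx":0,"dy":0,"dz":0,"rx":0,"ry":0,"rz":0}
  ],
  "force": 30
}}

```text
time_s: 30.52
tool_pos: [0.6693, 0.1207, 0.2558]
tool_rot: [180.0, -0.0, 85.1]
force: [-0.1, 0.0, 0.0]
grip_width: 0.0107
```

```bash
python3 -c "
from h import *
o=sensors.get_obs(); print(o['tool_pos'],o['force'],o['grip_width'])
P=lambda t:np.array([-.18*np.cos(t)+.03*np.sin(t), .18*np.sin(t)+.03*np.cos(t)])
p=P(1.57)
for t in np.linspace(1.57,0,16)[1:]:
    q=P(t); print(round(t,2),np.round((q-p)/.03*[1,-1],2)); p=q
"
```

```text
[0.6693 0.1207 0.2558] [-0.1369  0.0211  0.0129] 0.010681129859763275
1.47 [-0.63 -0.07]
1.36 [-0.64 -0.  ]
1.26 [-0.63  0.06]
1.15 [-0.62  0.13]
1.05 [-0.61  0.19]
0.94 [-0.58  0.25]
0.84 [-0.55  0.31]
0.73 [-0.52  0.37]
0.63 [-0.48  0.42]
0.52 [-0.43  0.47]
0.42 [-0.38  0.51]
0.31 [-0.32  0.55]
0.21 [-0.26  0.58]
0.1 [-0.2  0.6]
0.0 [-0.14  0.62]
```

Request:
{"name": "carry_out", "arguments": {
  "plan": [
    {"fingers":1,"dx":0,"dy":-0.63,"dz":-0.07,"rx":0,"ry":0,"rz":0},
    {"fingers":1,"dx":0,"dy":-0.64,"dz":0,"rx":0,"ry":0,"rz":0},
    {"fingers":1,"dx":0,"dy":-0.63,"dz":0.06,"rx":0,"ry":0,"rz":0},
    {"fingers":1,"dx":0,"dy":-0.62,"dz":0.13,"rx":0,"ry":0,"rz":0},
    {"fingers":1,"dx":0,"dy":-0.61,"dz":0.19,"rx":0,"ry":0,"rz":0},
    {"fingers":1,"dx":0,"dy":-0.58,"dz":0.25,"rx":0,"ry":0,"rz":0},
    {"fingers":1,"dx":0,"dy":-0.55,"dz":0.31,"rx":0,"ry":0,"rz":0},
    {"fingers":1,"dx":0,"dy":0,"dz":0,"rx":0,"ry":0,"rz":0}
  ]
}}

```text
time_s: 31.52
tool_pos: [0.5408, 0.1303, 0.2294]
tool_rot: [-179.9, 0.1, 85.1]
force: [-2.3, -2.6, 2.2]
grip_width: 0.0111
```

Request:
{"name": "carry_out", "arguments": {
  "plan": [
    {"fingers":1,"dx":0,"dy":-0.52,"dz":0.37,"rx":0,"ry":0,"rz":0},
    {"fingers":1,"dx":0,"dy":-0.48,"dz":0.42,"rx":0,"ry":0,"rz":0},
    {"fingers":1,"dx":0,"dy":-0.43,"dz":0.47,"rx":0,"ry":0,"rz":0},
    {"fingers":1,"dx":0,"dy":-0.38,"dz":0.51,"rx":0,"ry":0,"rz":0},
    {"fingers":1,"dx":0,"dy":-0.32,"dz":0.55,"rx":0,"ry":0,"rz":0},
    {"fingers":1,"dx":0,"dy":0,"dz":0,"rx":0,"ry":0,"rz":0}
  ]
}}

```text
time_s: 32.28
tool_pos: [0.4775, 0.1351, 0.1587]
tool_rot: [-179.8, 0.2, 85.0]
force: [-1.8, -5.2, -1.1]
grip_width: 0.011
```

```bash
python3 -c "
from h import *
W('w25'); grab('side','pics/sd25.png')
import cv2
b=cv2.imread('pics/sd25.png')[120:320,200:400]
cv2.imwrite('pics/sd25z.png',cv2.resize(b,(600,600)))
"
```

```text
[0.4775 0.1351 0.1587] [-179.85    0.19   85.02] t 32.275 q [-14.7   2.6  -4.3 109.1   0.3  68.6 -24.2] F [-1.8 -5.2 -1.1] g 0.011002552697558492
```

View pics/sd25z.png

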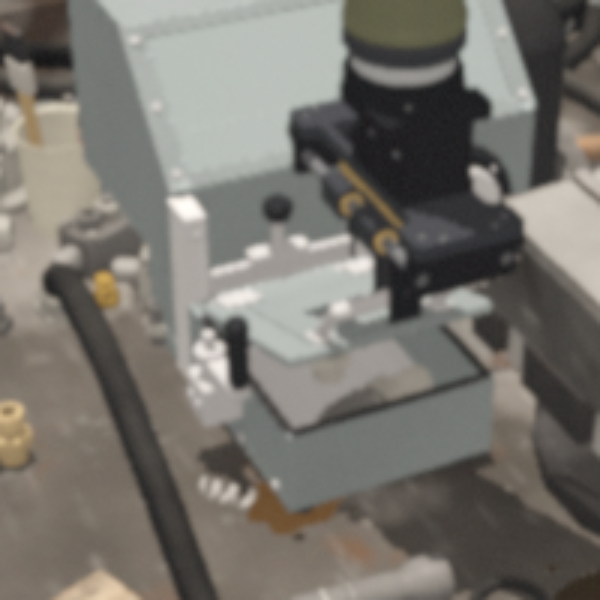

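Request:
{"name": "carry_out", "arguments": {
  "plan": [
    {"fingers":1,"dx":0,"dy":-0.26,"dz":0.58,"rx":0,"ry":0,"rz":0},
    {"fingers":1,"dx":0,"dy":-0.2,"dz":0.6,"rx":0,"ry":0,"rz":0},
    {"fingers":1,"dx":0,"dy":-0.12,"dz":0.5,"rx":0,"ry":0,"rz":0},
    {"fingers":1,"dx":0,"dy":0,"dz":0.12,"rx":0,"ry":0,"rz":0},
    {"fingers":1,"dx":0,"dy":0,"dz":0,"rx":0,"ry":0,"rz":0}
  ]
}}

```text
time_s: 33.0
tool_pos: [0.4591, 0.1365, 0.1049]
tool_rot: [-179.7, 0.2, 85.0]
force: [-5.7, -7.0, -0.1]
grip_width: 0.0111
```

Request:
{"name": "carry_out", "arguments": {
  "plan": [
    {"fingers":1,"dx":0,"dy":0,"dz":0.08,"rx":0,"ry":0,"rz":0},
    {"fingers":1,"dx":0,"dy":0,"dz":0.06,"rx":0,"ry":0,"rz":0},
    {"fingers":1,"dx":0,"dy":0,"dz":0,"rx":0,"ry":0,"rz":0}
  ]
}}

```text
time_s: 33.38
tool_pos: [0.4583, 0.1366, 0.1007]
tool_rot: [-179.6, 0.3, 85.0]
force: [-8.1, -6.7, 0.2]
grip_width: 0.0107
```

```bash
python3 -c "
from h import *
W('w26'); grab('side','pics/sd26.png')
import cv2
b=cv2.imread('pics/sd26.png')[170:300,250:380]
cv2.imwrite('pics/sd26z.png',cv2.resize(b,(600,600),interpolation=cv2.INTER_CUBIC))
"
```

```text
[0.4583 0.1366 0.1007] [-179.58    0.25   85.03] t 33.375 q [-15.1   3.9  -4.8 114.8   0.4  61.7 -25.1] F [-8.1 -6.7  0.2] g 0.010699424016410075
```

View pics/sd26z.png

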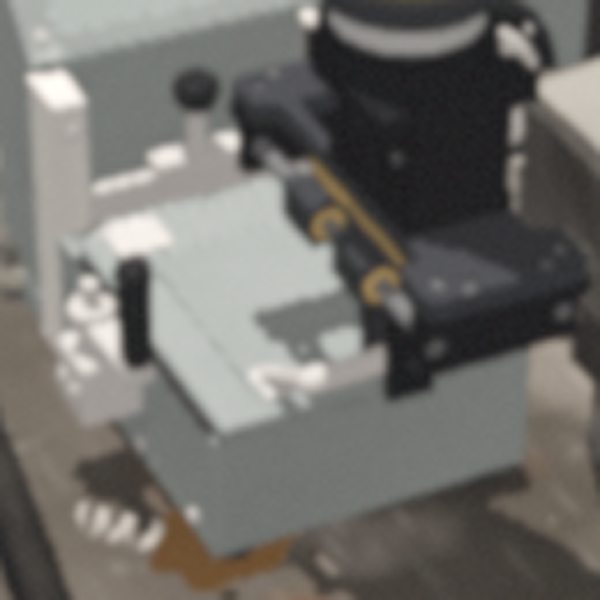

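The lid looks shut. I'll release it and go back to the clamp peg.

Request:
{"name": "carry_out", "arguments": {
  "plan": [
    {"fingers":-0.1,"dx":0,"dy":0,"dz":0,"rx":0,"ry":0,"rz":0},
    {"fingers":-0.1,"dx":0,"dy":0,"dz":0,"rx":0,"ry":0,"rz":0},
    {"fingers":-0.1,"dx":0,"dy":0,"dz":0,"rx":0,"ry":0,"rz":0},
    {"fingers":-0.1,"dx":0,"dy":0,"dz":-0.7,"rx":0,"ry":0,"rz":0},
    {"fingers":-0.1,"dx":0,"dy":0,"dz":-1,"rx":0,"ry":0,"rz":0},
    {"fingers":-0.1,"dx":0,"dy":0,"dz":-1,"rx":0,"ry":0,"rz":0},
    {"fingers":-0.1,"dx":0,"dy":0,"dz":-1,"rx":0,"ry":0,"rz":0},
    {"fingers":-0.1,"dx":0.5,"dy":0.4,"dz":0,"rx":0,"ry":0,"rz":0},
    {"fingers":-0.1,"dx":0.5,"dy":0.4,"dz":0,"rx":0,"ry":0,"rz":0},
    {"fingers":-0.1,"dx":0,"dy":0,"dz":0,"rx":0,"ry":0,"rz":0}
  ]
}}

```text
time_s: 34.72
tool_pos: [0.4874, 0.1681, 0.211]
tool_rot: [-179.9, 0.0, 85.2]
force: [1.0, -0.5, -0.7]
grip_width: 0.048
```

```bash
python3 -c "
from h import *
W('w27'); grab('side','pics/sd27.png')
import cv2
b=cv2.imread('pics/sd27.png')[170:300,250:380]
cv2.imwrite('pics/sd27z.png',cv2.resize(b,(600,600),interpolation=cv2.INTER_CUBIC))
to(.5325,.231,.21,85)
"
```

```text
[0.4874 0.1681 0.211 ] [-179.86    0.02   85.2 ] t 34.725 q [-16.4   2.8  -5.8 102.7   0.2  74.7 -27. ] F [ 1.  -0.5 -0.7] g 0.047957185987461626
at [0.4869 0.1665 0.2112] [-179.8    0.1   85.1] units dx,dy,dz [2.27 1.33 0.03] rz 0.01
```

View pics/sd27z.png

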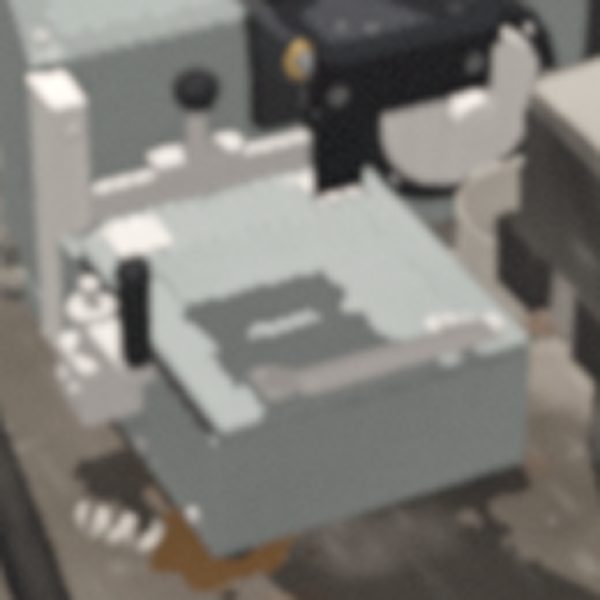

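View pics/w27.png

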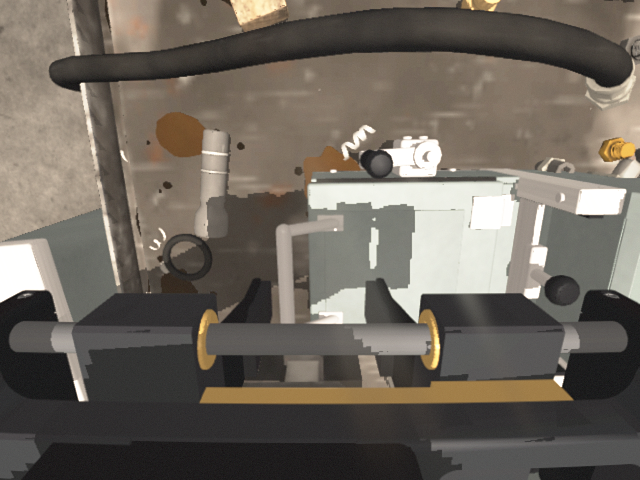

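```bash
python3 -c "
from h import *
c=L('w27'); p=onz(ray(c,(379,161)),.148); print(p, 'piv',onz(ray(c,(426,156)),.1))
to(.533,.231,.21)"
```

```text
[0.5312 0.2287 0.148 ] piv [0.5754 0.226  0.1   ]
at [0.4869 0.1665 0.2112] [-179.8    0.1   85.1] units dx,dy,dz [2.27 1.35 0.03] rz None
```

Request:
{"name": "carry_out", "arguments": {
  "plan": [
    {"fingers":-0.1,"dx":0.74,"dy":0.44,"dz":0,"rx":0,"ry":0,"rz":0},
    {"fingers":-0.1,"dx":0.74,"dy":0.44,"dz":0,"rx":0,"ry":0,"rz":0},
    {"fingers":-0.1,"dx":0.74,"dy":0.44,"dz":0,"rx":0,"ry":0,"rz":0},
    {"fingers":-0.1,"dx":0,"dy":0,"dz":0.5,"rx":0,"ry":0,"rz":0},
    {"fingers":-0.1,"dx":0,"dy":0,"dz":1,"rx":0,"ry":0,"rz":0},
    {"fingers":-0.1,"dx":0,"dy":0,"dz":1,"rx":0,"ry":0,"rz":0},
    {"fingers":-0.1,"dx":0,"dy":0,"dz":0.9,"rx":0,"ry":0,"rz":0},
    {"fingers":1,"dx":0,"dy":0,"dz":0,"rx":0,"ry":0,"rz":0},
    {"fingers":1,"dx":0,"dy":0,"dz":0,"rx":0,"ry":0,"rz":0},
    {"fingers":1,"dx":0,"dy":0,"dz":0,"rx":0,"ry":0,"rz":0},
    {"fingers":1,"dx":0,"dy":0,"dz":0,"rx":0,"ry":0,"rz":0},
    {"fingers":1,"dx":0,"dy":0,"dz":0,"rx":0,"ry":0,"rz":0}
  ],
  "force": 30
}}

```text
time_s: 36.33
tool_pos: [0.5321, 0.2298, 0.1116]
tool_rot: [-180.0, -0.0, 85.1]
force: [-5.4, -0.7, 5.7]
grip_width: 0.0155
```

```bash
python3 -c "
from h import *
W('w28')
o=sensors.get_obs(); r=R.from_euler('xyz',o['tool_rot'],degrees=True)
P=np.array([.5768,.226]); p0=np.array(o['tool_pos'][:2]); v=p0-P; print('len',np.hypot(*v)); v=v/np.hypot(*v)*.045
prev=p0
for k in range(1,8):
    a=np.deg2rad(92)*k/7; q=P+np.array([[np.cos(a),-np.sin(a)],[np.sin(a),np.cos(a)]])@v
    print(np.round(r.inv().apply(np.r_[q-prev,0])/.03,2),q); prev=q
"
```

```text
[0.5321 0.2298 0.1116] [-179.97   -0.01   85.09] t 36.325 q [-19.5  14.7  -7.5 101.    2.1  64.5 -32.5] F [-5.4 -0.7  5.7] g 0.015505309602828332
len 0.04487656901678291
[-0.34  0.04 -0.  ] [0.5323 0.2195]
[-0.32  0.12 -0.  ] [0.5349 0.2095]
[-0.29  0.19 -0.  ] [0.5398 0.2004]
[-0.24  0.25 -0.  ] [0.5466 0.1927]
[-0.18  0.3  -0.  ] [0.5549 0.1867]
[-0.1   0.33 -0.  ] [0.5644 0.1827]
[-0.03  0.34 -0.  ] [0.5746 0.1811]
```

View pics/w28.png

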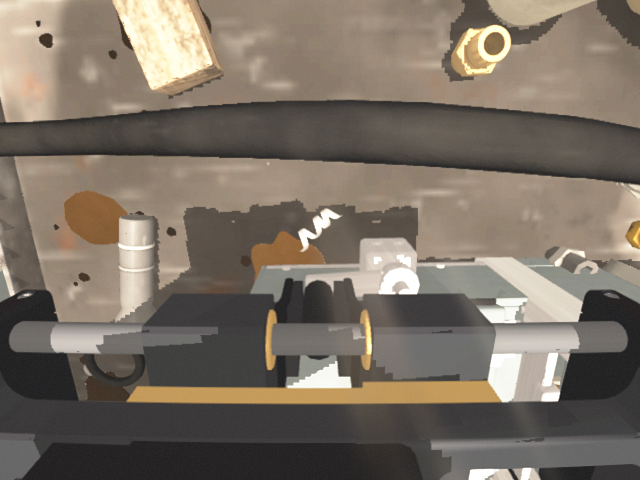

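The peg is gripped (15.5 mm). I'll swing it back over the lid.

Request:
{"name": "carry_out", "arguments": {
  "plan": [
    {"fingers":1,"dx":-0.34,"dy":0.04,"dz":0,"rx":0,"ry":0,"rz":0},
    {"fingers":1,"dx":-0.32,"dy":0.12,"dz":0,"rx":0,"ry":0,"rz":0},
    {"fingers":1,"dx":-0.29,"dy":0.19,"dz":0,"rx":0,"ry":0,"rz":0},
    {"fingers":1,"dx":-0.24,"dy":0.25,"dz":0,"rx":0,"ry":0,"rz":0},
    {"fingers":1,"dx":-0.18,"dy":0.3,"dz":0,"rx":0,"ry":0,"rz":0},
    {"fingers":1,"dx":-0.1,"dy":0.33,"dz":0,"rx":0,"ry":0,"rz":0},
    {"fingers":1,"dx":-0.03,"dy":0.34,"dz":0,"rx":0,"ry":0,"rz":0},
    {"fingers":1,"dx":0,"dy":0.07,"dz":0,"rx":0,"ry":0,"rz":0},
    {"fingers":1,"dx":0,"dy":0,"dz":0,"rx":0,"ry":0,"rz":0}
  ]
}}

```text
time_s: 37.5
tool_pos: [0.5737, 0.1773, 0.1111]
tool_rot: [-179.5, 0.3, 85.1]
force: [-15.4, -6.4, 13.3]
grip_width: 0.0157
```

It's against the closed stop, so I'll release and back off.

Request:
{"name": "carry_out", "arguments": {
  "plan": [
    {"fingers":0.2,"dx":0,"dy":-0.05,"dz":0,"rx":0,"ry":0,"rz":0},
    {"fingers":-0.1,"dx":0,"dy":0,"dz":0,"rx":0,"ry":0,"rz":0},
    {"fingers":-0.1,"dx":0,"dy":0,"dz":0,"rx":0,"ry":0,"rz":0},
    {"fingers":-0.1,"dx":0,"dy":0,"dz":-0.6,"rx":0,"ry":0,"rz":0},
    {"fingers":-0.1,"dx":0,"dy":0,"dz":-1,"rx":0,"ry":0,"rz":0},
    {"fingers":-0.1,"dx":0,"dy":0,"dz":-1,"rx":0,"ry":0,"rz":0},
    {"fingers":-0.1,"dx":0,"dy":0,"dz":-1,"rx":0,"ry":0,"rz":0},
    {"fingers":-0.1,"dx":-1,"dy":0,"dz":-1,"rx":0,"ry":0,"rz":0},
    {"fingers":-0.1,"dx":-1,"dy":0,"dz":-1,"rx":0,"ry":0,"rz":0},
    {"fingers":-0.1,"dx":-1,"dy":0,"dz":0,"rx":0,"ry":0,"rz":0},
    {"fingers":-0.1,"dx":0,"dy":0,"dz":0,"rx":0,"ry":0,"rz":0}
  ]
}}

```text
time_s: 38.88
tool_pos: [0.5692, 0.0877, 0.2807]
tool_rot: [179.8, 0.0, 84.8]
force: [-0.5, 0.6, -0.6]
grip_width: 0.048
```

```bash
python3 -c "
from h import *
W('w29'); grab('side','pics/sd29.png')
import cv2
b=cv2.imread('pics/sd29.png')[160:360,160:420]
cv2.imwrite('pics/sd29z.png',cv2.resize(b,None,fx=3,fy=3,interpolation=cv2.INTER_CUBIC))
"
```

```text
[0.5692 0.0877 0.2807] [179.82   0.02  84.78] t 38.875 q [ -9.7   8.1  -1.9  89.    0.3  82.8 -16.9] F [-0.5  0.6 -0.6] g 0.04804820584918361
```

View pics/sd29z.png

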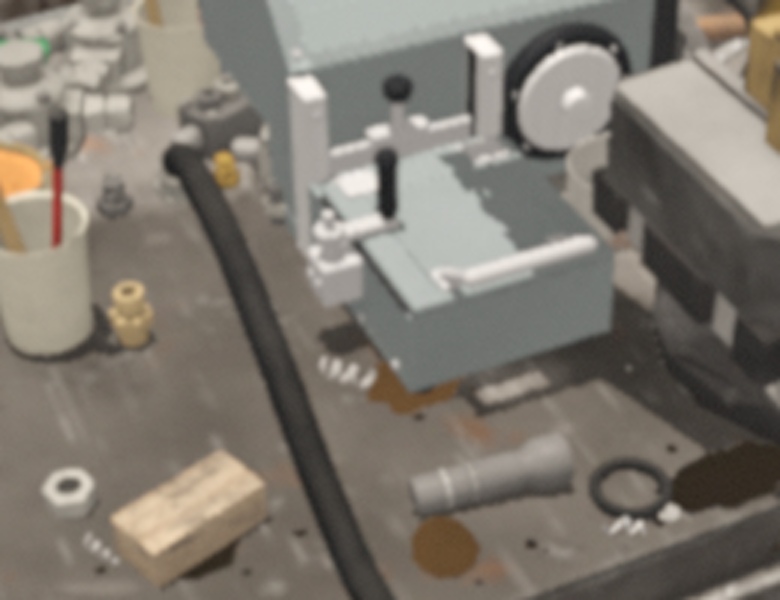

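View pics/w29.png

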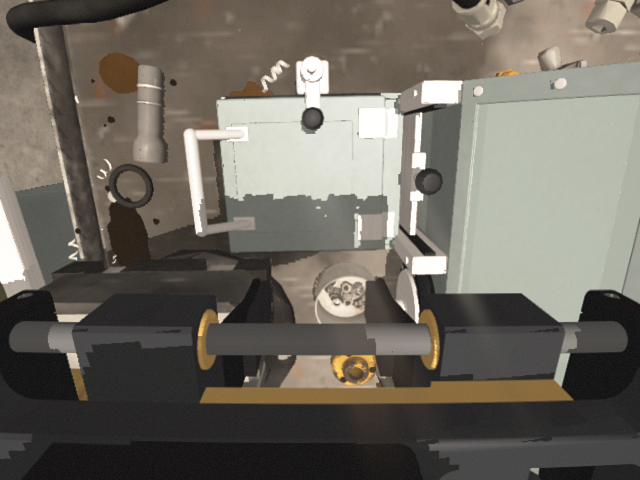

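The clamp, bar and bystanders match the first side picture, and the knob sits lower than at the start, so the gate is shut. I'll hand the job in.

```bash
python3 -c "
from h import *
print(ticket.sign_off())"
```

```text
the job is handed in; nothing more can be done
None
```

The coupling is in the pass chamber with the gate, lid and clamp all closed. I handed the job in at about 39 s of the 72 s allowed; no verdict was reported.

**What I did:**
1. I pressed the gate knob down to its hard stop. Its height held at 0.140 m with about 20 N on it.
2. I swung the clamp to about its stop, then opened the lid to about 1.57 rad.
3. I gripped the coupling with the tool leaned 15° to keep clear of the brush cup and the hose. I set it down gently on the chamber floor.
4. I lowered the lid in the grip and swung the clamp back until it met its closed stop.

**Last checks:**
- **Gate, lid and clamp:** in the last side and wrist pictures the lid bar and clamp peg are back at their starting pixels. The knob is lower than at the start, so the gate is shut.
- **Coupling and adapter:** before the lid closed, the coupling lay flat on the floor and the adapter stood upright beside it. I could not see inside after that.
- **Bystanders:** the torch, block, nut and brass adapter look unmoved in that picture.
- **Robot:** the arm was clear of everything, and the wrist force read about zero.

**Didn't quite match:** the grip on the coupling read 36 mm where I expected 39 mm over the corners. The peg and bar also read slightly narrow, and the hold stayed firm. No check failed.

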